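# Lay the valve spools over from the draining rack to the inspection rack, in order

## Task

The four hydraulic valve spools have drained and lie in the steel draining rack in the order they came out of their valve block; each is matched to its own bore, so that order must not be lost. Move them one by one to the wooden inspection rack in the same order from left to right (the leftmost spool into the leftmost pair of notches, and so on), each centred lengthwise on the rails and fully down in its notches. Lay them down gently without dropping them or letting them knock against each other, and leave the other things on the bench alone.

Things in the scene. Friction and masses are not known exactly. Their poses are not given: they have to be found in the camera images.
- spool_eye_mid (a point): Valve spool with a flat eye (tang with a cross hole, 20 mm wide, 7 mm thick). Ground steel, 18 mm in diameter, about 0.3 kg, lying level. Point: on the axis, mid-body; x along the spool, which may roll about x. Full 18 mm to 16 mm each side of the point and from 26 to 65 mm; necked to 13 mm between. Eye to 103 mm at -x; thin stub to 79 mm at +x.
- spool_cap_mid (a point): Valve spool with a fat dark spring can (28 mm in diameter, 37 mm long). Ground steel, 18 mm in diameter, about 0.3 kg, lying level. Point: on the axis, mid-body; x along the spool, which may roll about x. Full 18 mm to 16 mm each side of the point and from 26 to 65 mm; necked to 13 mm between. Can from 66 to 103 mm at +x, screw head to 108; stub to 95 mm at -x.
- spool_detent_mid (a point): Valve spool with a thin rod carrying three rings (15 mm in diameter). Ground steel, 18 mm in diameter, about 0.3 kg, lying level. Point: on the axis, mid-body; x along the spool, which may roll about x. Full 18 mm to 16 mm each side of the point and from 26 to 65 mm; necked to 13 mm between. Rod to 107 mm at +x; stub to 81 mm at -x.
- spool_fork_mid (a point): Valve spool with a two-cheek fork (24 mm wide). Ground steel, 18 mm in diameter, about 0.3 kg, lying level. Point: on the axis, mid-body; x along the spool, which may roll about x. Full 18 mm to 16 mm each side of the point and from 26 to 65 mm; necked to 13 mm between. Fork to 101 mm at -x; 18 mm body to 88 mm at +x.
- drain_rack: Draining rack, holding the spools at the start: steel drip tray 200 x 250 mm, rim 14 mm, with two white plastic notched rails. Fixed. Origin: underside centre; z up, x along the spools, y along the row. Two 12 mm thick rails at x = -45 and +45 mm, tops 49 mm up, open between; 90 degree V notches 30 mm wide, bottoms 34 mm up, at y = -82.5, -27.5, 27.5, 82.5 mm. Seated spool axis: 46.7 mm up.
- wood_rack: Inspection rack, empty: wooden board 170 x 250 x 10 mm with two wooden notched rails; left or right of the draining rack, nearly parallel. Fixed. Origin: underside centre; z up, x along the spools, y along the row. Two 12 mm thick rails at x = -45 and +45 mm, tops 49 mm up, open between; 90 degree V notches 30 mm wide, bottoms 34 mm up, at y = -82.5, -27.5, 27.5, 82.5 mm. Seated spool axis: 46.7 mm up.
- seal_tin: Bystander: short closed metal tin of seals with a paper label, 64 mm in diameter, 45 mm tall, standing to the side of the racks (+y); origin at the centre of its underside.
- oil_bottle: Bystander: grey oil bottle with a black cap, 60 mm in diameter, 150 mm tall, standing to the side of the racks (+y); origin at the centre of its underside.
- reamer: Bystander: steel hand reamer about 150 mm long and 16 mm thick, lying on the bench to the side of the racks (-y); origin on the bench under its middle, x along it.
Not all that is in view belongs to the job. Leave any turquoise look-alike of the part that bears spool_eye_mid alone. What is shaped like the part that bears spool_detent_mid but pink is not meant.

How it is judged:
By the outcome, as a careful person would: the job done as asked, in the order asked, and still so for the second after the job is handed in, with the robot touching nothing.
It also fails if it takes over 109 s, if anything falls off the work surface, if the arm or the gripper's body presses on something with over 40 N, if the wrist force passes 120 N, or if a joint passes its speed limit or range.

## Robot

A 6-joint arm with a two-finger parallel gripper is mounted at the origin on the work surface. World frame = base frame: x ahead of the robot, y to its left, z up, the work surface at z = 0. Lengths are in mm, angles in rad, forces in N, time in s.
With the tool pointing down it reaches from about 275 to 1000 mm from the base axis. Payload 8.4 kg.
Tool frame: the origin (TCP) lies midway between the tips of the shut fingers; the grasp point (between the pads) lies 19 mm behind it; z points along the fingers, x is the direction in which the jaws open and shut, and the axes are right-handed (so a half turn about z gives the same grasp; the last joint's range is limited). The gripper opens to 85 mm and grips with 20 to 120 N. Pads are 22 mm wide; open, the fingers measure 114 mm over their backs; the gripper's body (76 mm by 85 mm) begins 54 mm behind the grasp point. The pads swing forward as they close: fully open they stand 13 mm farther back than shut.
Start: joints at [-1.333, 0.353, 1.633, -0, 1.155, -0.002], TCP at [148.441, -607.119, 231.281] pointing down, gripper open.
Joint ranges: [-2.63, 2.63], [-0.92, 2.1], [0.06, 2.66], [-1.3, 4.44], [0, 2.69], [-3.02, 3.02]. Speed limits (rad/s): [2.22, 2.22, 2.79, 3.14, 3.14, 3.14].

## Interface

Orientations are given as [roll, pitch, yaw] about the fixed x, y, z axes, in that order (R = Rz(yaw) Ry(pitch) Rx(roll)).
In Python, from rig import sense, grab_frame, camera_model, job gives the robot as it stands.
- The arm moves only by the tool arm_command, never from a script. Its argument "plan" is a list of rows, each an object with "translation": the shift along the tool's x, y, z in cm, a list of three; "twist": the turn about the tool's z in rad; "gripper": the opening, from 0 (shut) to 1 (fully open). A call has exactly 5 rows; each row is the pose to reach, as a shift and turn from the pose measured when the call began, along the tool's axes at that moment; what a row does not reach only later rows make up. A row lasts 1/12 s, in which the tool goes at most 41.7 mm and 7.16 degrees, less where a joint would pass 70% of its speed; a pose out of reach is approached as far as the arm can. A call with a gripper value outside its range is refused whole. The fingers move at their own pace and stop on an object; "squeeze" is the grip in N (left out, the last holds). Time passes only in rows, so rows that repeat a pose let the fingers close, or fill a call up. It gives the time, the measured TCP pose, the force and the opening at its end, in the units of the state.
- sense(): the state, without advancing time (a new reading comes with each control period).
- grab_frame(name): name is "scene" or "top" or "wrist"; returns the picture (384x512x3 uint8, blue, green, red); there is no depth.
- camera_model(name): a dict with "fx", "fy", "cx", "cy" (pixels), "pose" (4x4, takes a point from camera to world coordinates). Camera axes: x right, y down, z forward; pixel columns grow to the right and rows downward; lengths in mm; the calibration is good to about 2 mm. A picture is of the moment at which its call begins: read the wrist's pose just before it. camera_model takes no time and is no camera call; for the wrist camera it gives the pose at the moment of the call.
- job.sign_off(): hands the job in, once; it reports no verdict.
The state is a dict: "clock": time; "qpos": joint angles; "qvel": joint speeds; "joint_efforts": joint torques, N m; "eef_pos": TCP position; "tcp_rot": TCP orientation; "contact_force": force on the tool from outside, world axes, zero at the start; "wrist_torque": the same for the moment, N m; "opening": opening from 0.0 (shut) to 1.0 (fully open).
Only numpy, scipy, OpenCV 4.12 (cv2) and the standard library are available. Lean on these libraries where they do the work, as an engineer would, in place of code of your own. Each camera call takes 0.05 s, during which the arm holds its last target.

## Working session

There is one attempt and no reset: what is moved stays moved. The work goes in short steps, Python scripts to look and compute and a tool call to move; the robot and the scene stay as the last step left them, time stands still between calls to the robot, and variables do not carry over. Pictures are saved under pics/ and viewed, and the job is handed in when it is done.

Besides the shell and the picture viewer there is one more tool, called after "Request:" by a JSON object that holds its "method" and its "body", one argument or row to a line. arm_command: Moves the arm, as the interface text tells. Its arguments: {"type":"object","properties":{"plan":{"type":"array","items":{"type":"object","properties":{"translation":{"type":"array","items":{"type":"number"}},"twist":{"type":"number"},"gripper":{"type":"number"}}}},"squeeze":{"type":"number"}},"required":["plan"]}

```bash
ls; mkdir -p pics; python3 - <<'E'
from rig import sense, grab_frame, camera_model
import cv2,json
for n in("scene","top","wrist"):
    m=camera_model(n);print(n,m)
    cv2.imwrite(f"pics/{n}0.png",cv2.resize(grab_frame(n),(800,600),interpolation=cv2.INTER_CUBIC))
print(sense())
E
```

```text
pics
scene {'fx': 433.1542581641053, 'fy': 433.1542581641053, 'cx': 252.583168461474, 'cy': 189.13142874619973, 'pose': array([[-6.09208294e-01,  6.56569157e-01, -4.44727103e-01,
         1.10434001e+03],
       [ 7.92992861e-01,  5.08093769e-01, -3.36159253e-01,
         3.80123790e+02],
       [ 5.25127248e-03, -5.57456423e-01, -8.30189593e-01,
         1.06588849e+03],
       [ 0.00000000e+00,  0.00000000e+00,  0.00000000e+00,
         1.00000000e+00]])}
top {'fx': 451.9129078516578, 'fy': 451.9129078516578, 'cx': 252.4433081447938, 'cy': 194.36974350476834, 'pose': array([[-3.47102871e-03, -9.93402205e-01,  1.14629886e-01,
         4.02328061e+02],
       [-9.99983366e-01,  3.97614798e-03,  4.17817041e-03,
        -1.53996412e+01],
       [-4.60638908e-03, -1.14613477e-01, -9.93399483e-01,
         1.34465185e+03],
       [ 0.00000000e+00,  0.00000000e+00,  0.00000000e+00,
         1.00000000e+00]])}
wrist {'fx': 266.16063664692877, 'fy': 266.16063664692877, 'cx': 254.62306602771667, 'cy': 192.1432759656412, 'pose': array([[ 2.36705393e-01, -9.33456913e-01, -2.69497216e-01,
     
[... 249 characters left out ...]

         1.00000000e+00]])}
{'clock': 0.15, 'qpos': array([-1.33340643e+00,  3.53517778e-01,  1.63395807e+00,  2.33023286e-05,
        1.15519361e+00, -2.38878200e-03]), 'qvel': array([-0.00023174, -0.00068626, -0.00283287, -0.00224201,  0.00101933,
       -0.00016666]), 'joint_efforts': array([ 4.32758316e-04, -6.05636215e+01, -3.42337096e+01,  4.56231430e-05,
        6.07507201e-03,  3.09428412e-05]), 'eef_pos': array([ 148.35885291, -606.76508672,  230.71843936]), 'tcp_rot': array([-3.14156877e+00,  1.07674428e-03, -1.33102706e+00]), 'contact_force': array([0.08055203, 1.06902902, 0.00230631]), 'wrist_torque': array([-0.00969404, -0.01974147,  0.04975176]), 'opening': 1.0003879921490202}
```

View pics/top0.png

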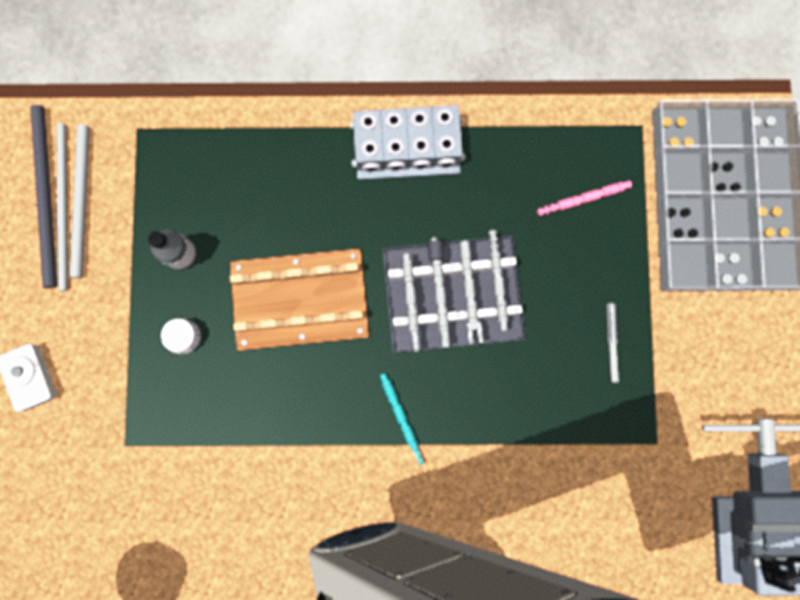

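View pics/scene0.png

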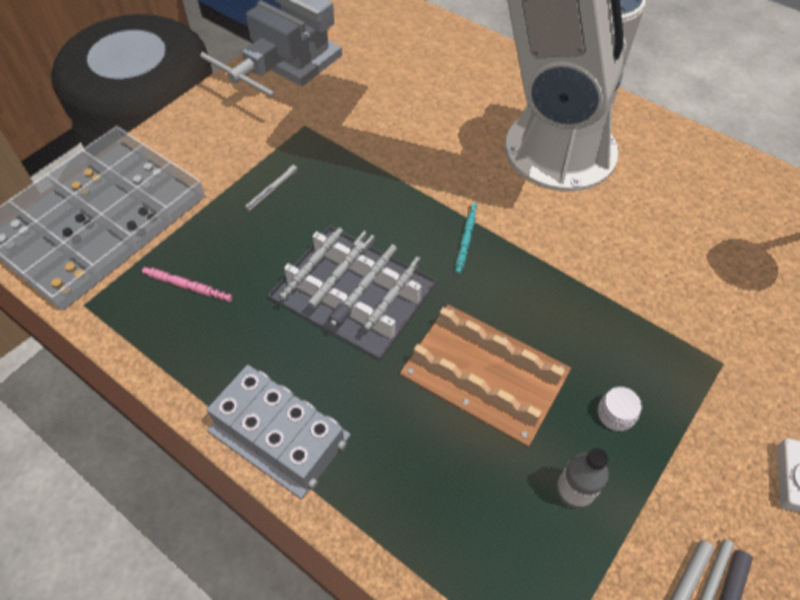

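View pics/wrist0.png

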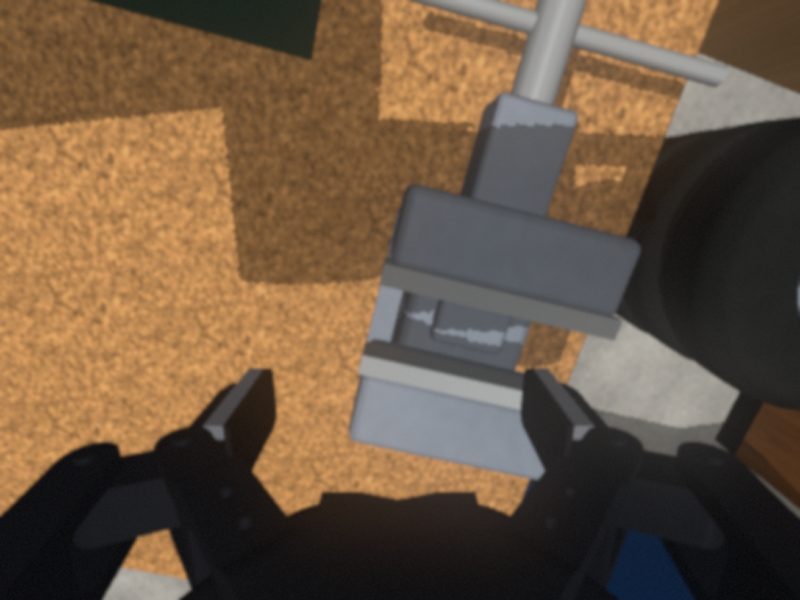

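The top view (800x600) shows the wood rack on the left, centred near (300,299), and the steel rack near (455,293). From left to right (+y to −y) the spools are eye (410,300), can (438,295), fork (472,290) and rings (499,285). The turquoise (400,418) and pink (585,197) look-alikes lie outside the racks. I'll get coarse positions and then bring the wrist camera over the racks.

```bash
cat > h.py <<'E'
import numpy as np, cv2
from rig import sense, grab_frame, camera_model
from scipy.spatial.transform import Rotation as Ro
def ray(m,u,v):
    d=np.array([(u-m["cx"])/m["fx"],(v-m["cy"])/m["fy"],1.]); P=np.array(m["pose"])
    d=P[:3,:3]@d; return P[:3,3],d/np.linalg.norm(d)
def onz(m,u,v,z):
    o,d=ray(m,u,v); return o+d*(z-o[2])/d[2]
def tri(obs):
    A=np.zeros((3,3));b=np.zeros(3)
    for m,u,v in obs:
        o,d=ray(m,u,v);M=np.eye(3)-np.outer(d,d);A+=M;b+=M@o
    X=np.linalg.solve(A,b)
    return X,[np.linalg.norm((np.eye(3)-np.outer(d,d))@(X-o)) for o,d in [ray(*q) for q in obs]]
def proj(m,X):
    P=np.array(m["pose"]);c=P[:3,:3].T@(np.asarray(X)-P[:3,3])
    return np.array([m["fx"]*c[0]/c[2]+m["cx"],m["fy"]*c[1]/c[2]+m["cy"]])
def go(x,y,z,yaw):
    "shift (cm, tool axes) and twist from the present pose"
    s=sense();p=np.array(s["eef_pos"]);r=np.array(s["tcp_rot"])
    R=Ro.from_euler("xyz",r).as_matrix()
    t=R.T@(np.array([x,y,z])-p)/10
    # twist about tool z (down): yaw decreases with +twist
    cur=np.arctan2(R[1,0],R[0,0]); tw=-((yaw-cur+np.pi/2)%np.pi-np.pi/2)
    print("from",p.round(1),r.round(4),"shift cm",t.round(3),"twist",round(tw,4),"op",round(float(s["opening"]),3),"clk",s["clock"],"F",np.round(s["contact_force"],1))
E
python3 - <<'E'
from h import *
m=camera_model("top");k=.64
for n,u,v,z in [("drain",455,293,10),("wood",300,299,10),("eye",411,300,47),("cap",440,292,47),("fork",469,290,47),("det",499,282,47),("bottle",165,240,150),("tin",181,335,45),
 ("wNL",234,264,10),("wNR",360,251,10),("wSL",238,349,10),("wSR",367,336,10),("dNL",385,249,14),("dNR",515,237,14),("dSL",392,351,14),("dSR",523,339,14)]:
    print(n,onz(m,u*k,v*k,z).round(0))
go(480,-90,330,-1.57)
E
```

```text
drain [ 576. -125.   10.]
wood [566. 170.  10.]
eye [559. -41.  47.]
cap [574. -94.  47.]
fork [ 577. -148.   47.]
det [ 592. -204.   47.]
bottle [652. 385. 150.]
tin [496. 384.  45.]
wNL [634. 298.  10.]
wNR [658.  56.  10.]
wSL [471. 286.  10.]
wSR [495.  42.  10.]
dNL [661.   8.  14.]
dNR [ 684. -241.   14.]
dSL [466.  -5.  14.]
dSR [ 488. -252.   14.]
from [ 148.4 -606.8  230.7] [-3.1416e+00  1.1000e-03 -1.3310e+00] shift cm [-42.333 -44.488  -9.882] twist 0.239 op 1.0 clk 0.15 F [0.1 1.1 0. ]
```

```bash
python3 - <<'E'
from h import *
go(560,-100,230,-1.47)
E
```

```text
from [ 148.4 -606.8  230.7] [-3.1416e+00  1.1000e-03 -1.3310e+00] shift cm [-39.451 -52.021   0.116] twist 0.139 op 1.0 clk 0.15 F [0.1 1.1 0. ]
```

Request:
{"method": "arm_command", "body": {
  "plan": [
    {"translation":[-39.4,-52,0],"twist":0.139,"gripper":1},
    {"translation":[-39.4,-52,0],"twist":0.139,"gripper":1},
    {"translation":[-39.4,-52,0],"twist":0.139,"gripper":1},
    {"translation":[-39.4,-52,0],"twist":0.139,"gripper":1},
    {"translation":[-39.4,-52,0],"twist":0.139,"gripper":1}
  ]
}}

```text
clock: 0.57
eef_pos: [280.4, -443.7, 231.0]
tcp_rot: [3.141, 0.001, -1.471]
contact_force: [0.8, -0.8, 0.3]
opening: 1.001
```

```bash
python3 - <<'E'
from h import *
go(560,-100,230,-1.47)
E
```

```text
from [ 280.4 -443.7  231. ] [ 3.1414e+00  1.4000e-03 -1.4707e+00] shift cm [-31.4   -31.254   0.142] twist -0.0007 op 1.001 clk 0.5667 F [ 0.8 -0.8  0.3]
```

Request:
{"method": "arm_command", "body": {
  "plan": [
    {"translation":[-31.4,-31.25,0],"twist":0,"gripper":1},
    {"translation":[-31.4,-31.25,0],"twist":0,"gripper":1},
    {"translation":[-31.4,-31.25,0],"twist":0,"gripper":1},
    {"translation":[-31.4,-31.25,0],"twist":0,"gripper":1},
    {"translation":[-31.4,-31.25,0],"twist":0,"gripper":1}
  ]
}}

```text
clock: 0.98
eef_pos: [411.8, -281.8, 231.4]
tcp_rot: [3.141, 0.001, -1.471]
contact_force: [0.7, 0.2, 0.2]
opening: 0.998
```

```bash
python3 - <<'E'
from h import *
go(560,-100,230,-1.47)
E
```

```text
from [ 411.8 -281.8  231.4] [ 3.1415e+00  1.3000e-03 -1.4708e+00] shift cm [-16.607 -16.556   0.155] twist -0.0008 op 0.998 clk 0.9833 F [0.7 0.2 0.2]
```

Request:
{"method": "arm_command", "body": {
  "plan": [
    {"translation":[-16.6,-16.5,0],"twist":0,"gripper":1},
    {"translation":[-16.6,-16.5,0],"twist":0,"gripper":1},
    {"translation":[-16.6,-16.5,0],"twist":0,"gripper":1},
    {"translation":[-16.6,-16.5,0],"twist":0,"gripper":1},
    {"translation":[-16.6,-16.5,0],"twist":0,"gripper":1}
  ]
}}

```text
clock: 1.4
eef_pos: [542.9, -119.6, 231.5]
tcp_rot: [3.141, 0.001, -1.471]
contact_force: [1.0, -1.2, -0.2]
opening: 0.999
```

Request:
{"method": "arm_command", "body": {
  "plan": [
    {"translation":[0,0,0],"twist":0,"gripper":1},
    {"translation":[0,0,0],"twist":0,"gripper":1},
    {"translation":[0,0,0],"twist":0,"gripper":1},
    {"translation":[0,0,0],"twist":0,"gripper":1},
    {"translation":[0,0,0],"twist":0,"gripper":1}
  ]
}}

```text
clock: 1.82
eef_pos: [542.1, -120.8, 231.5]
tcp_rot: [3.141, 0.001, -1.472]
contact_force: [-0.8, -0.3, -0.2]
opening: 1.003
```

```bash
cat >> h.py <<'E'
import pickle
def snap(tag,name="wrist"):
    m=camera_model(name);im=grab_frame(name)
    pickle.dump((m,im),open(f"pics/{tag}.pkl","wb"))
    cv2.imwrite(f"pics/{tag}.png",cv2.resize(im,(800,600),interpolation=cv2.INTER_CUBIC))
def crop(tag,u0,v0,w,h,k,out):
    m,im=pickle.load(open(f"pics/{tag}.pkl","rb"))
    c=cv2.resize(im[v0:v0+h,u0:u0+w],None,fx=k,fy=k,interpolation=cv2.INTER_CUBIC)
    for i in range(0,w,20):
        cv2.putText(c,str(u0+i),(int(i*k),8),0,.3,(0,255,255),1); cv2.line(c,(int(i*k),10),(int(i*k),16),(0,255,255),1)
    for j in range(0,h,20):
        cv2.putText(c,str(v0+j),(0,int(j*k)+3),0,.3,(0,255,255),1)
    cv2.imwrite(f"pics/{out}.png",c)
def load(tag): return pickle.load(open(f"pics/{tag}.pkl","rb"))
E
python3 - <<'E'
from h import *
snap("w1")
go(560,60,230,-1.47)
E
```

```text
from [ 542.2 -120.8  231.5] [ 3.1413e+00  1.1000e-03 -1.4725e+00] shift cm [-17.816  -3.547   0.173] twist -0.0025 op 1.003 clk 1.8667 F [ 0.  -0.  -0.6]
```

View pics/w1.png

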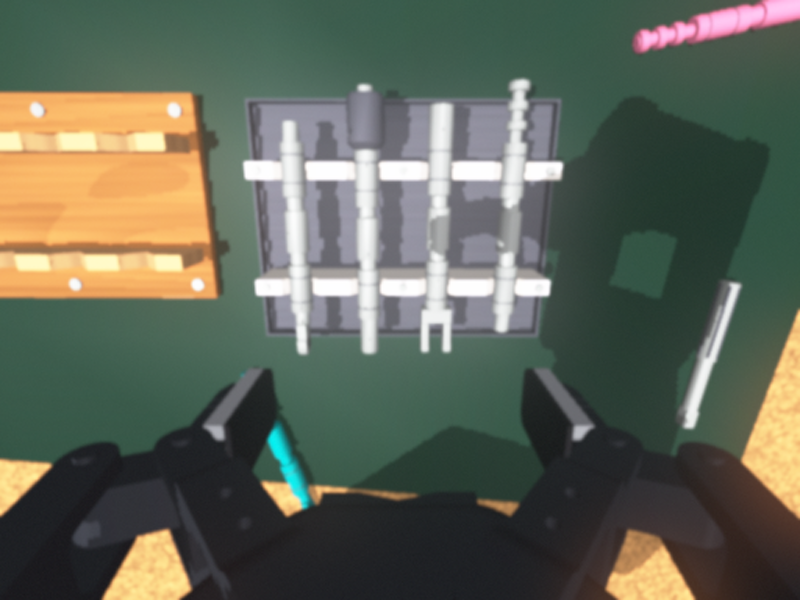

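The wrist view shows all four spools. Left to right, mid-bodies are at about (296,228), (367,222), (438,228) and (510,225) in the 800-wide picture: eye, can, fork, rings. Next I'll take a second viewpoint that also covers the wood rack.

Request:
{"method": "arm_command", "body": {
  "plan": [
    {"translation":[-4,-1,0],"twist":0,"gripper":1},
    {"translation":[-8,-2,0],"twist":0,"gripper":1},
    {"translation":[-12,-3,0],"twist":0,"gripper":1},
    {"translation":[-16,-4,0],"twist":0,"gripper":1},
    {"translation":[-18,-4,0],"twist":0,"gripper":1}
  ]
}}

```text
clock: 2.28
eef_pos: [565.1, 65.0, 232.1]
tcp_rot: [-3.14, 0.002, -1.473]
contact_force: [0.6, 0.1, 0.8]
opening: 1.006
```

Request:
{"method": "arm_command", "body": {
  "plan": [
    {"translation":[0,0,0],"twist":0,"gripper":1},
    {"translation":[0,0,0],"twist":0,"gripper":1},
    {"translation":[0,0,0],"twist":0,"gripper":1},
    {"translation":[0,0,0],"twist":0,"gripper":1},
    {"translation":[0,0,0],"twist":0,"gripper":1}
  ]
}}

```text
clock: 2.7
eef_pos: [565.1, 63.4, 232.1]
tcp_rot: [-3.14, 0.002, -1.475]
contact_force: [-0.0, 0.1, 0.5]
opening: 0.999
```

```bash
python3 - <<'E'
from h import *
snap("w2")
go(560,200,230,-1.47)
E
```

```text
from [565.1  63.6 232.1] [-3.1404e+00  2.1000e-03 -1.4747e+00] shift cm [-13.627  -0.798   0.24 ] twist -0.0047 op 0.999 clk 2.75 F [ 0.6 -0.1 -0. ]
```

View pics/w2.png

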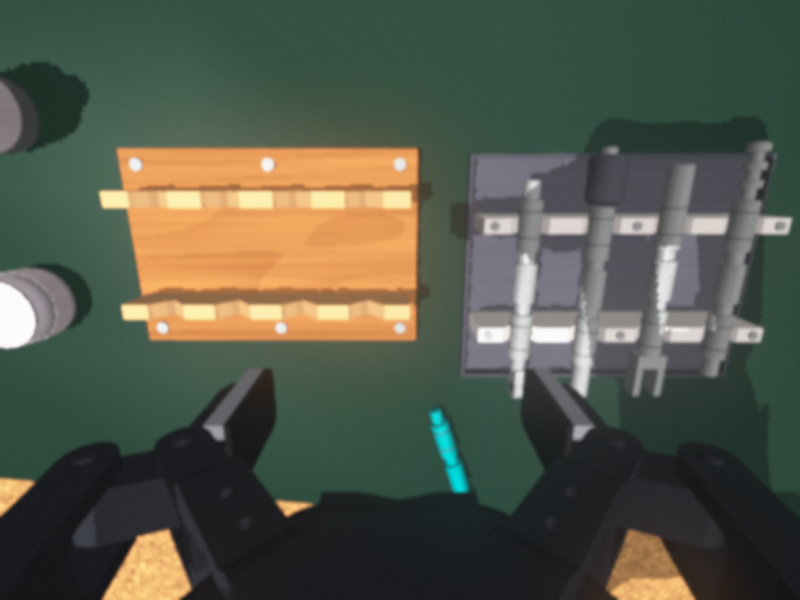

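Both racks are fully visible here: wood rail notches at about (150..400, 199/311), spools at x of about 525, 595, 660 and 735. A third view nearer the wood rack will triangulate its notches.

Request:
{"method": "arm_command", "body": {
  "plan": [
    {"translation":[-4,0,0],"twist":0,"gripper":0.8},
    {"translation":[-8,0,0],"twist":0,"gripper":0.8},
    {"translation":[-12,0,0],"twist":0,"gripper":0.8},
    {"translation":[-13,0,0],"twist":0,"gripper":0.8},
    {"translation":[-13,0,0],"twist":0,"gripper":0.8}
  ]
}}

```text
clock: 3.17
eef_pos: [552.5, 194.9, 232.4]
tcp_rot: [-3.14, 0.003, -1.472]
contact_force: [0.9, -0.7, 0.9]
opening: 0.798
```

Request:
{"method": "arm_command", "body": {
  "plan": [
    {"translation":[0,0,0],"twist":0,"gripper":0.8},
    {"translation":[0,0,0],"twist":0,"gripper":0.8},
    {"translation":[0,0,0],"twist":0,"gripper":0.8},
    {"translation":[0,0,0],"twist":0,"gripper":0.8},
    {"translation":[0,0,0],"twist":0,"gripper":0.8}
  ]
}}

```text
clock: 3.58
eef_pos: [552.7, 193.9, 232.4]
tcp_rot: [-3.14, 0.002, -1.474]
contact_force: [0.7, -1.0, -0.7]
opening: 0.802
```

```bash
python3 - <<'E'
from h import *
snap("w3")
crop("w3",130,80,260,150,3,"c3")
crop("w2",55,80,230,150,3.4,"c2")
crop("w1",150,40,220,190,3.1,"c1")
crop("w2",290,80,222,190,3.1,"c2d")
E
```

```text
(no output)
```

View pics/w3.png

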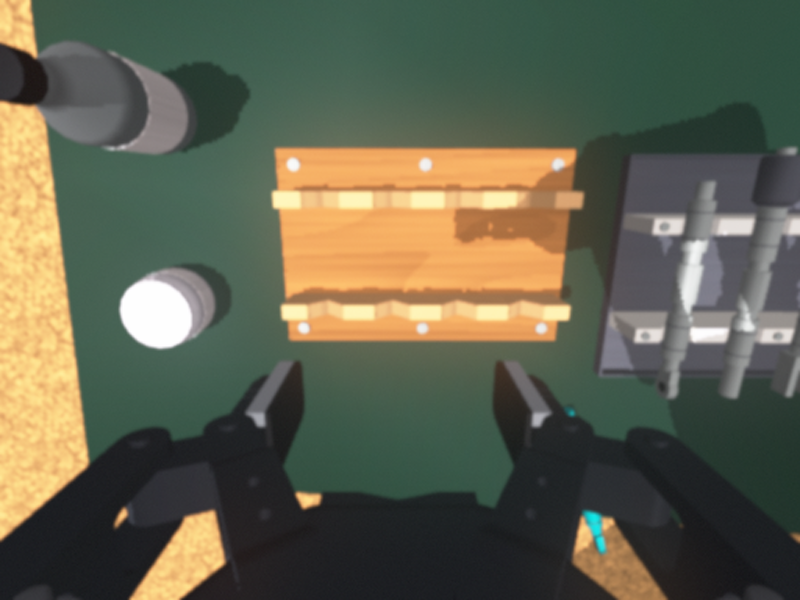

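View pics/c2.png

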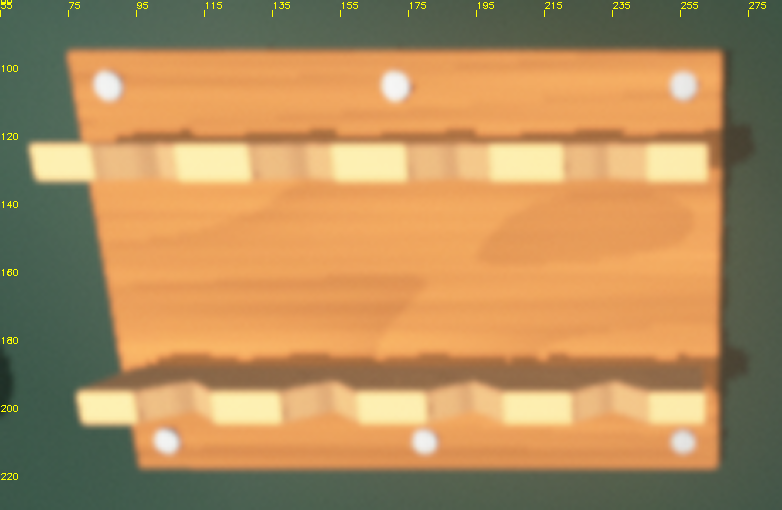

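View pics/c1.png

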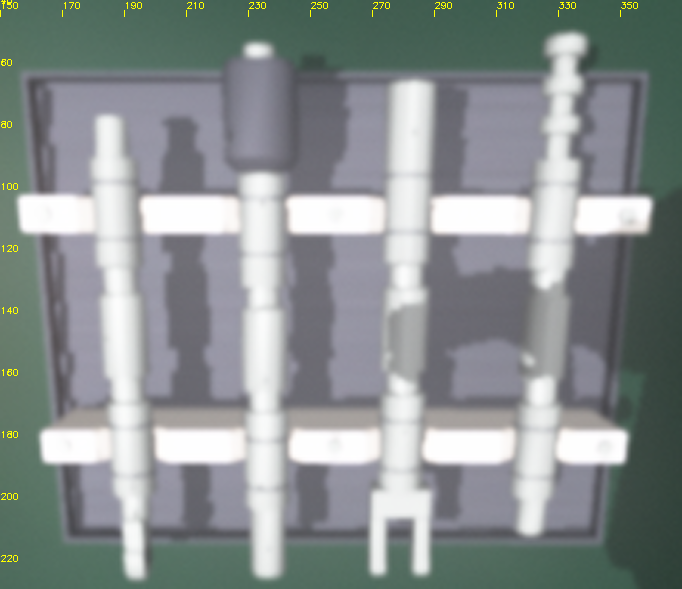

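View pics/c2d.png

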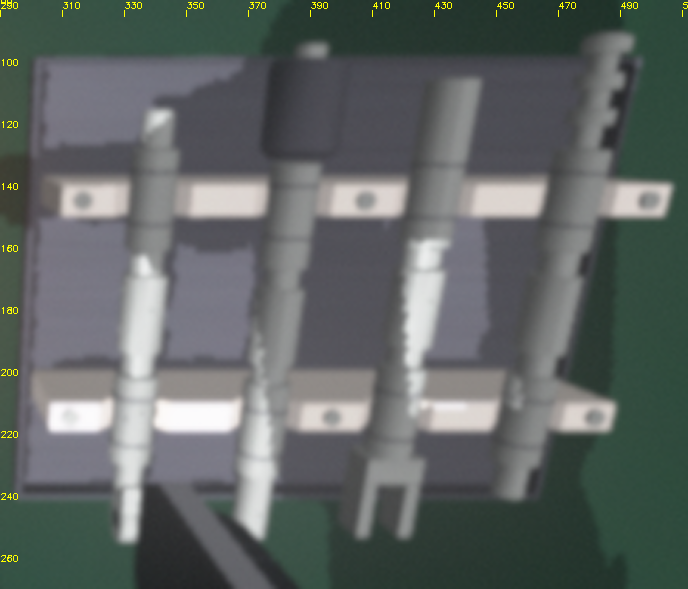

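View pics/c3.png

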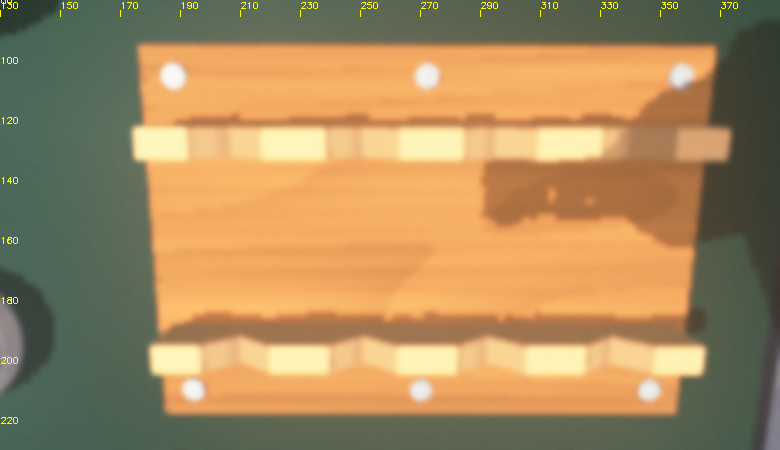

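```bash
python3 - <<'E'
from h import *
for i,u in enumerate((165,212,258,308)):
    crop("w1",u,85,60,100,6,f"e1_{i}")
a=np.hstack([cv2.imread(f"pics/e1_{i}.png")[:,:] for i in range(2)]);b=np.hstack([cv2.imread(f"pics/e1_{i}.png") for i in (2,3)])
cv2.imwrite("pics/e1a.png",a);cv2.imwrite("pics/e1b.png",b)
for i,u in enumerate((310,355,400,435)):
    crop("w2",u,130,65,100,6,f"e2_{i}")
cv2.imwrite("pics/e2a.png",np.hstack([cv2.imread(f"pics/e2_{i}.png") for i in (0,1)]))
cv2.imwrite("pics/e2b.png",np.hstack([cv2.imread(f"pics/e2_{i}.png") for i in (2,3)]))
E
```

```text
(no output)
```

View pics/e1a.png

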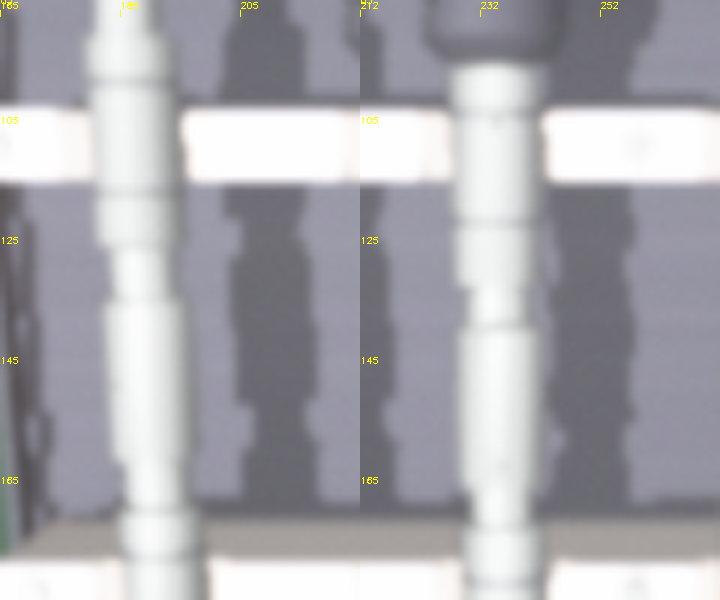

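View pics/e1b.png

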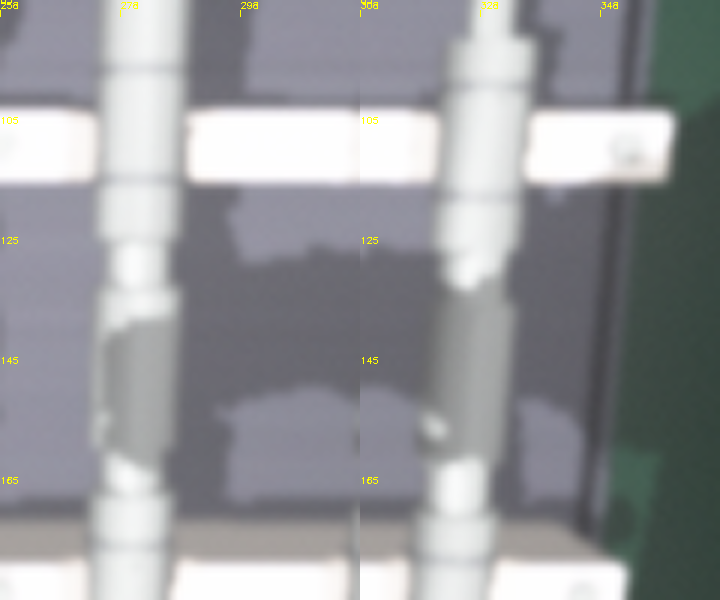

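View pics/e2a.png

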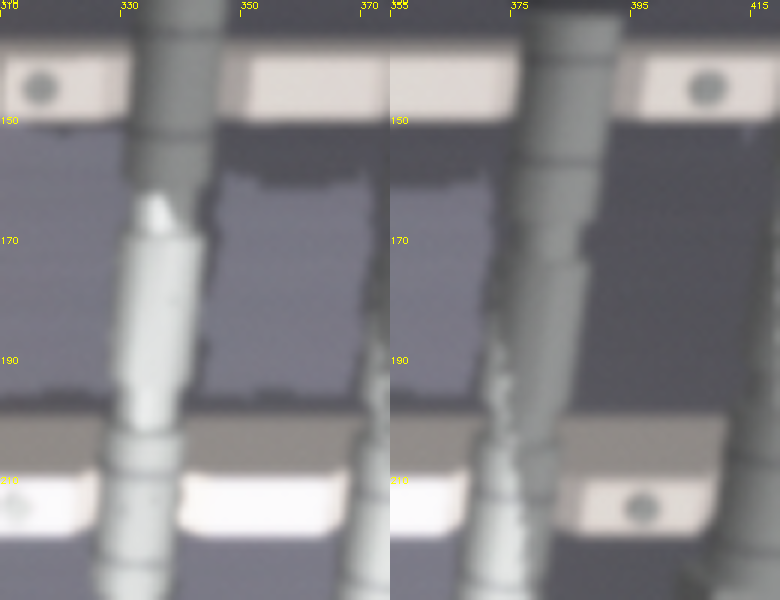

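View pics/e2b.png

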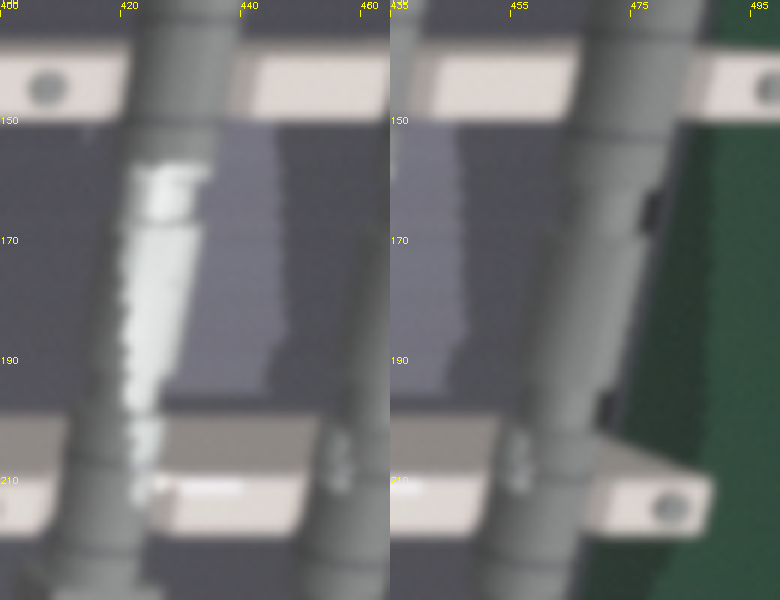

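```bash
python3 - <<'E'
from h import *
m1=load("w1")[0];m2=load("w2")[0];m3=load("w3")[0]
print("eye far",tri([(m1,189.2,134.7),(m2,337.2,169.5)]));print("eye near",tri([(m1,190.7,162),(m2,335,193.8)]))
print("fork far",tri([(m1,281.2,133.3),(m2,427,167.5)]))
sp={"eye":((189.2,134.7),(190.7,162)),"cap":((235.2,139.5),(235.2,166.7)),"fork":((281.2,133.3),(280.3,160)),"det":((326.7,134.7),(324.8,160.8))}
for n,(a,b) in sp.items():
    A=onz(m1,*a,46.7);B=onz(m1,*b,46.7);print(n,((A+B)/2).round(1),"len",np.linalg.norm(A-B).round(1),"ang",np.arctan2(*(A-B)[[1,0]]).round(3))
F=[];N=[]
for i in range(4):
    f=tri([(m2,[94.7,140.6,186.9,233.2][i],127.6),(m3,[204.7,250.7,296.8,343.2][i],128)])
    g=tri([(m2,[106,149,191.8,234.6][i],200),(m3,[208.2,250.8,293.8,336.7][i],200)])
    print(f[0].round(1),g[0].round(1),np.round(f[1]+g[1],1),"mid",((f[0]+g[0])/2).round(1),"gap",np.linalg.norm(f[0]-g[0]).round(1))
    a=[onz(m,u,v,49) for m,u,v in((m2,[94.7,140.6,186.9,233.2][i],127.6),(m3,[204.7,250.7,296.8,343.2][i],128))]
    b=[onz(m,u,v,49) for m,u,v in((m2,[106,149,191.8,234.6][i],200),(m3,[208.2,250.8,293.8,336.7][i],200))]
    print("   z49 mid w2",((a[0]+b[0])/2).round(1),"w3",((a[1]+b[1])/2).round(1), "ang",[round(float(np.arctan2(*(a[k]-b[k])[[1,0]])),3) for k in(0,1)])
E
```

```text
eye far (array([580.58685233, -36.86068745,  47.96850461]), [np.float64(0.720679143428116), np.float64(0.7206791434278974)])
eye near (array([548.45615559, -39.74489171,  47.7603834 ]), [np.float64(0.017849052254110726), np.float64(0.01784905225419856)])
fork far (array([ 593.43322708, -146.21089922,   49.15652634]), [np.float64(0.3184273710646551), np.float64(0.31842737106473135)])
eye [564.7 -38.1  46.7] len 33.1 ang 0.086
cap [564.3 -93.4  46.7] len 33.3 ang 0.077
fork [ 577.6 -148.    46.7] len 32.2 ang 0.091
det [ 581.6 -202.6   46.7] len 31.6 ang 0.099
[602.1 260.   48. ] [512.5 251.3  49. ] [0.2 0.2 0.  0. ] mid [557.3 255.6  48.5] gap 90.0
   z49 mid w2 [557.5 255.4  49. ] w3 [557.3 255.5  49. ] ang [0.09, 0.094]
[607.4 205.3  48.2] [517.3 196.9  47.6] [0.2 0.2 0.  0. ] mid [562.4 201.1  47.9] gap 90.5
   z49 mid w2 [562.7 200.7  49. ] w3 [562.5 201.1  49. ] ang [0.096, 0.094]
[612.6 150.6  47.5] [522.8 141.9  48.1] [0.2 0.2 0.1 0.1] mid [567.7 146.3  47.8] gap 90.2
   z49 mid w2 [568. 146.  49.] w3 [567.8 146.4  49. ] ang [0.095, 0.097]
[617.9  95.6  47.6] [528.2  87.2  48.2] [0.1 0.1 0.1 0.1] mid [573.   91.4  47.9] gap 90.2
   z49 mid w2 [573.2  91.3  49. ] w3 [573.2  91.7  49. ] ang [0.093, 0.095]
```

Heights check out: spool axis is about 48 mm (text: 46.7), rail tops about 48 (text: 49), and the rail gap measures 90. Notch spacing is 55 as stated. Now I'll go above the eye spool.

```bash
python3 - <<'E'
from h import *
go(564.6,-38.2,110,-1.483)
E
```

```text
from [552.7 194.  232.4] [-3.1403e+00  2.5000e-03 -1.4736e+00] shift cm [23.261  1.084 12.181] twist 0.0094 op 0.8 clk 3.6333 F [-0.5 -0.3 -0.5]
```

Request:
{"method": "arm_command", "body": {
  "plan": [
    {"translation":[3.5,0.2,0.5],"twist":0.009,"gripper":0.42},
    {"translation":[7.5,0.4,1.5],"twist":0.009,"gripper":0.42},
    {"translation":[11.5,0.6,2.5],"twist":0.009,"gripper":0.42},
    {"translation":[15.5,0.8,3.5],"twist":0.009,"gripper":0.42},
    {"translation":[19.5,1.0,4.5],"twist":0.009,"gripper":0.42}
  ]
}}

```text
clock: 4.05
eef_pos: [561.5, -2.9, 186.7]
tcp_rot: [-3.14, 0.002, -1.482]
contact_force: [-0.0, -0.6, 0.8]
opening: 0.422
```

```bash
python3 - <<'E'
from h import *
go(564.6,-38.2,110,-1.483)
E
```

```text
from [561.5  -2.9 186.7] [-3.1397e+00  2.4000e-03 -1.4824e+00] shift cm [3.56  0.021 7.664] twist 0.0006 op 0.422 clk 4.05 F [-0.  -0.6  0.8]
```

Request:
{"method": "arm_command", "body": {
  "plan": [
    {"translation":[2,0,2],"twist":0,"gripper":0.42},
    {"translation":[3.56,0,5],"twist":0,"gripper":0.42},
    {"translation":[3.56,0,7.66],"twist":0,"gripper":0.42},
    {"translation":[3.56,0,7.66],"twist":0,"gripper":0.42},
    {"translation":[3.56,0,7.66],"twist":0,"gripper":0.42}
  ]
}}

```text
clock: 4.47
eef_pos: [563.8, -38.4, 109.3]
tcp_rot: [3.14, 0.003, -1.483]
contact_force: [0.1, 0.3, 0.2]
opening: 0.413
```

```bash
python3 - <<'E'
from h import *
snap("p1")
go(564.6,-38.2,27,-1.483)
m,_=load("p1")
print(proj(m,[564.6,-38.2,46.7])/.64, proj(m,[580.5,-36.8,46.7])/.64,proj(m,[548.7,-39.6,46.7])/.64)
E
```

```text
from [565.  -38.1 110.7] [-3.1399e+00  2.5000e-03 -1.4825e+00] shift cm [0.026 0.055 8.366] twist 0.0005 op 0.422 clk 4.5167 F [0.2 0.4 0.6]
[399.74733926 318.26844063] [399.75133599 288.39837112] [399.74350407 346.93117473]
```

View pics/p1.png

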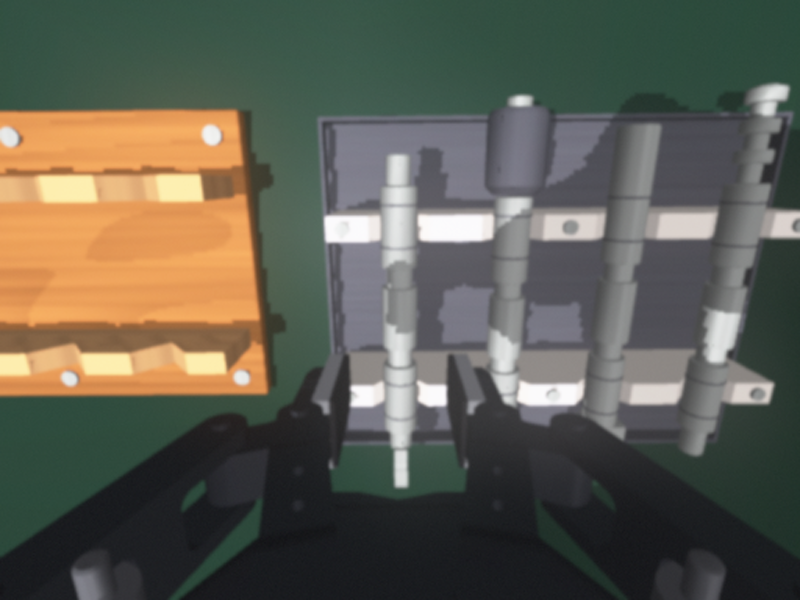

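```bash
python3 - <<'E'
from h import *
crop("p1",225,150,60,100,6,"p1c")
E
```

```text
(no output)
```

View pics/p1c.png

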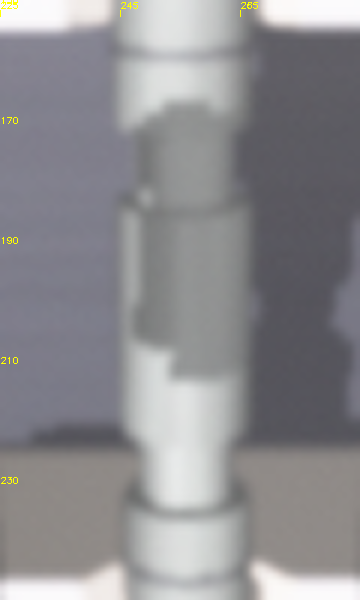

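The crop shows the mid land from row 184 to 222 (288 to 347 in the 800-wide picture), centred at column 255.7. That matches the projection of my measured point to within a pixel, so I'll descend.

Request:
{"method": "arm_command", "body": {
  "plan": [
    {"translation":[0,0.05,2],"twist":0,"gripper":0.42},
    {"translation":[0,0.05,4.5],"twist":0,"gripper":0.42},
    {"translation":[0,0.05,6.8],"twist":0,"gripper":0.42},
    {"translation":[0,0.05,8.1],"twist":0,"gripper":0.42},
    {"translation":[0,0.05,8.35],"twist":0,"gripper":0.42}
  ]
}}

```text
clock: 4.93
eef_pos: [564.6, -37.2, 26.9]
tcp_rot: [-3.14, 0.003, -1.481]
contact_force: [0.0, 0.4, -0.3]
opening: 0.423
```

Request:
{"method": "arm_command", "body": {
  "plan": [
    {"translation":[0,0,0],"twist":0,"gripper":0.15},
    {"translation":[0,0,0],"twist":0,"gripper":0.15},
    {"translation":[0,0,0],"twist":0,"gripper":0.15},
    {"translation":[0,0,0],"twist":0,"gripper":0.15},
    {"translation":[0,0,0],"twist":0,"gripper":0.15}
  ],
  "squeeze": 60
}}

```text
clock: 5.35
eef_pos: [566.2, -38.0, 29.2]
tcp_rot: [-3.137, 0.001, -1.48]
contact_force: [-0.4, -6.5, 0.3]
opening: 0.186
```

```bash
python3 - <<'E'
from h import *
go(564.6,-38.2,110,-1.483)
E
```

```text
from [566.2 -38.   29.2] [-3.1373e+00  8.0000e-04 -1.4804e+00] shift cm [-5.00e-03  1.31e-01 -8.08e+00] twist 0.0026 op 0.186 clk 5.35 F [-0.4 -6.5  0.3]
```

Request:
{"method": "arm_command", "body": {
  "plan": [
    {"translation":[0,0,0],"twist":0,"gripper":0.1},
    {"translation":[0,0,0],"twist":0,"gripper":0.1},
    {"translation":[0,0,-0.3],"twist":0,"gripper":0.1},
    {"translation":[0,0,-0.6],"twist":0,"gripper":0.1},
    {"translation":[0,0,-1],"twist":0,"gripper":0.1}
  ]
}}

```text
clock: 5.77
eef_pos: [566.2, -37.9, 39.7]
tcp_rot: [-3.137, 0.001, -1.48]
contact_force: [-0.2, -1.1, -2.7]
opening: 0.191
```

```bash
python3 - <<'E'
from h import *
go(564.6,-38.2,110,-1.476)
snap("g1")
E
```

```text
from [566.2 -37.9  39.7] [-3.1372e+00  9.0000e-04 -1.4802e+00] shift cm [ 0.013  0.136 -7.026] twist -0.0042 op 0.191 clk 5.7667 F [-0.2 -1.1 -2.7]
```

View pics/g1.png

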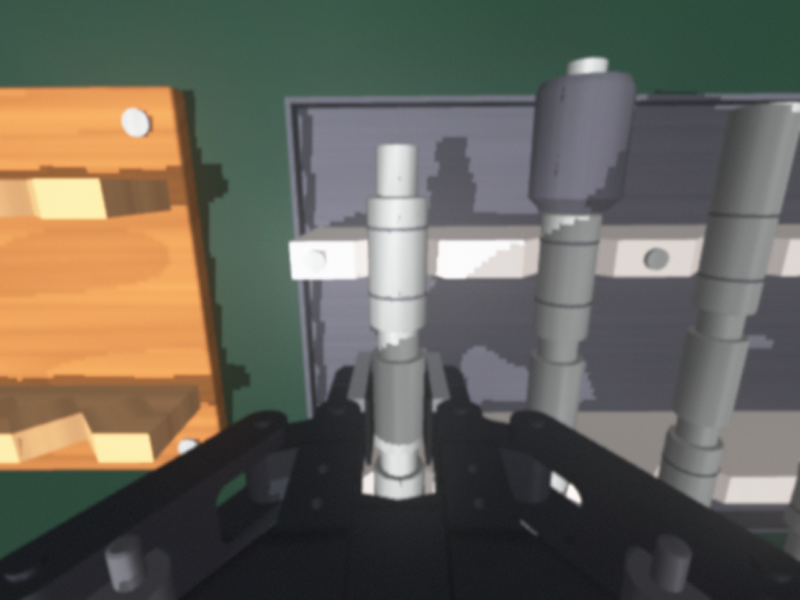

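The spool is gripped and lifted level (load about 2.7 N). Carrying it to the leftmost wood notch.

```bash
python3 - <<'E'
from h import *
go(559,255.7,115,-1.476)
E
```

```text
from [566.7 -37.9  40.4] [-3.1363e+00  8.0000e-04 -1.4802e+00] shift cm [-29.315  -1.929  -7.423] twist -0.0042 op 0.191 clk 5.8167 F [ 0.2  0.2 -1.7]
```

Request:
{"method": "arm_command", "body": {
  "plan": [
    {"translation":[0,0,-1],"twist":0,"gripper":0.1},
    {"translation":[0,0,-3],"twist":0,"gripper":0.1},
    {"translation":[0,0,-5],"twist":0,"gripper":0.1},
    {"translation":[-0.5,0,-7],"twist":0,"gripper":0.1},
    {"translation":[-2,0,-7.4],"twist":-0.004,"gripper":0.1}
  ]
}}

```text
clock: 6.23
eef_pos: [566.6, -19.1, 118.4]
tcp_rot: [-3.131, -0.0, -1.477]
contact_force: [0.4, 0.2, -2.4]
opening: 0.186
```

```bash
python3 - <<'E'
from h import *
go(559,255.7,115,-1.476)
E
```

```text
from [566.6 -19.1 118.4] [-3.1314e+00 -4.0000e-04 -1.4774e+00] shift cm [-27.432  -1.803   0.349] twist -0.0014 op 0.186 clk 6.2333 F [ 0.4  0.2 -2.4]
```

Request:
{"method": "arm_command", "body": {
  "plan": [
    {"translation":[-2,-0.1,0],"twist":0,"gripper":0.1},
    {"translation":[-5,-0.3,0],"twist":0,"gripper":0.1},
    {"translation":[-8.5,-0.5,0],"twist":0,"gripper":0.1},
    {"translation":[-12,-0.8,0],"twist":0,"gripper":0.1},
    {"translation":[-15.5,-1,0],"twist":0,"gripper":0.1}
  ]
}}

```text
clock: 6.65
eef_pos: [562.1, 137.6, 119.4]
tcp_rot: [-3.131, -0.0, -1.478]
contact_force: [0.9, 0.3, -2.9]
opening: 0.192
```

```bash
python3 - <<'E'
from h import *
go(559,255.7,115,-1.476)
E
```

```text
from [562.1 137.6 119.4] [-3.1306e+00 -3.0000e-04 -1.4779e+00] shift cm [-11.785  -0.784   0.447] twist -0.0019 op 0.192 clk 6.65 F [ 0.9  0.3 -2.9]
```

Request:
{"method": "arm_command", "body": {
  "plan": [
    {"translation":[-4,-0.3,0],"twist":-0.002,"gripper":0.1},
    {"translation":[-7.5,-0.5,0],"twist":-0.002,"gripper":0.1},
    {"translation":[-10,-0.7,0],"twist":-0.002,"gripper":0.1},
    {"translation":[-11.4,-0.78,0],"twist":-0.002,"gripper":0.1},
    {"translation":[-11.8,-0.78,0],"twist":-0.002,"gripper":0.1}
  ]
}}

```text
clock: 7.07
eef_pos: [558.8, 258.2, 120.0]
tcp_rot: [-3.13, 0.0, -1.474]
contact_force: [0.4, 0.4, -2.3]
opening: 0.187
```

Request:
{"method": "arm_command", "body": {
  "plan": [
    {"translation":[0,0,0],"twist":0,"gripper":0.1},
    {"translation":[0,0,0],"twist":0,"gripper":0.1},
    {"translation":[0,0,0],"twist":0,"gripper":0.1},
    {"translation":[0,0,0],"twist":0,"gripper":0.1},
    {"translation":[0,0,0],"twist":0,"gripper":0.1}
  ]
}}

```text
clock: 7.48
eef_pos: [558.9, 257.1, 120.1]
tcp_rot: [-3.13, 0.0, -1.475]
contact_force: [0.4, 0.3, -2.4]
opening: 0.188
```

```bash
python3 - <<'E'
from h import *
snap("q1")
go(559,255.7,40,-1.476)
E
```

```text
from [558.9 257.2 120.1] [-3.1301e+00  2.0000e-04 -1.4749e+00] shift cm [0.156 0.1   8.009] twist 0.0011 op 0.188 clk 7.5333 F [-0.8 -1.  -2.3]
```

View pics/q1.png

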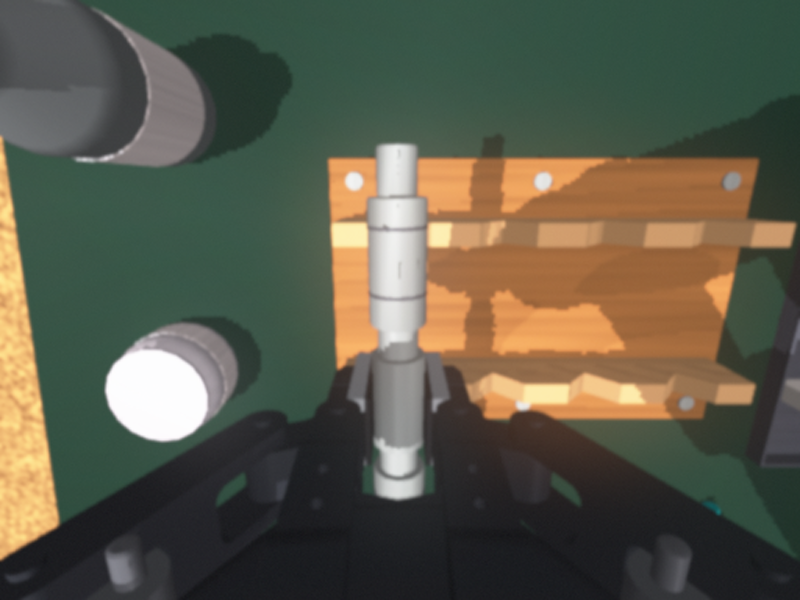

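```bash
python3 - <<'E'
from h import *
m,_=load("q1")
a=np.array([np.cos(.096),np.sin(.096),0])
mid=np.array([557.4,257.2,120.1+17.5])
for d in (65,26,16,-16): print(d,proj(m,mid+d*a).round(1))
crop("q1",225,115,60,105,5.5,"q1c")
E
```

```text
65 [255.9 128.7]
26 [255.9 209.5]
16 [255.9 228.2]
-16 [255.9 283.4]
```

View pics/q1c.png

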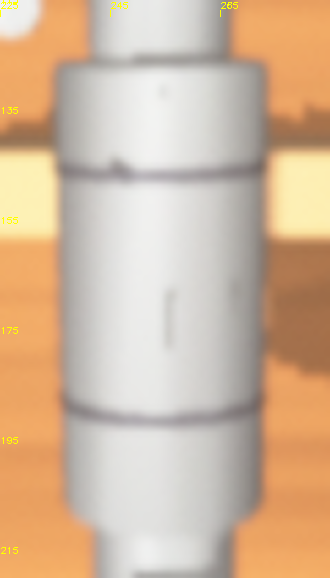

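Request:
{"method": "arm_command", "body": {
  "plan": [
    {"translation":[0.16,0.14,1.5],"twist":0.001,"gripper":0.1},
    {"translation":[0.16,0.14,3.5],"twist":0.001,"gripper":0.1},
    {"translation":[0.16,0.14,5.5],"twist":0.001,"gripper":0.1},
    {"translation":[0.16,0.14,7.2],"twist":0.001,"gripper":0.1},
    {"translation":[0.16,0.14,7.8],"twist":0.001,"gripper":0.1}
  ]
}}

```text
clock: 7.95
eef_pos: [557.3, 254.5, 39.7]
tcp_rot: [-3.133, -0.001, -1.477]
contact_force: [0.1, -0.6, -2.6]
opening: 0.189
```

Request:
{"method": "arm_command", "body": {
  "plan": [
    {"translation":[0,0,0],"twist":0,"gripper":0.1},
    {"translation":[0,0,0],"twist":0,"gripper":0.1},
    {"translation":[0,0,0],"twist":0,"gripper":0.1},
    {"translation":[0,0,0],"twist":0,"gripper":0.1},
    {"translation":[0,0,0],"twist":0,"gripper":0.1}
  ]
}}

```text
clock: 8.37
eef_pos: [557.9, 254.8, 40.7]
tcp_rot: [-3.132, -0.0, -1.477]
contact_force: [0.3, -0.0, -2.0]
opening: 0.191
```

```bash
python3 - <<'E'
from h import *
go(558.5,255.6,29.5,-1.476)
E
```

```text
from [557.9 254.8  40.7] [-3.1317e+00 -4.0000e-04 -1.4766e+00] shift cm [-0.078 -0.053  1.125] twist -0.0006 op 0.191 clk 8.3667 F [ 0.3 -0.  -2. ]
```

Request:
{"method": "arm_command", "body": {
  "plan": [
    {"translation":[-0.08,-0.05,0.3],"twist":0,"gripper":0.1},
    {"translation":[-0.08,-0.05,0.6],"twist":0,"gripper":0.1},
    {"translation":[-0.08,-0.05,0.85],"twist":0,"gripper":0.1},
    {"translation":[-0.08,-0.05,1.0],"twist":0,"gripper":0.1},
    {"translation":[-0.08,-0.05,1.1],"twist":0,"gripper":0.1}
  ]
}}

```text
clock: 8.78
eef_pos: [558.2, 255.5, 29.3]
tcp_rot: [-3.132, -0.001, -1.476]
contact_force: [0.1, -0.7, -2.4]
opening: 0.186
```

Request:
{"method": "arm_command", "body": {
  "plan": [
    {"translation":[0,0,0],"twist":0,"gripper":0.1},
    {"translation":[0,0,0],"twist":0,"gripper":0.1},
    {"translation":[0,0,0],"twist":0,"gripper":0.1},
    {"translation":[0,0,0],"twist":0,"gripper":0.1},
    {"translation":[0,0,0],"twist":0,"gripper":0.1}
  ]
}}

```text
clock: 9.2
eef_pos: [558.2, 255.5, 29.4]
tcp_rot: [-3.132, -0.001, -1.476]
contact_force: [-0.2, 0.6, -2.0]
opening: 0.186
```

```bash
python3 - <<'E'
from h import *
go(558.5,255.6,29,-1.476)
E
```

```text
from [558.2 255.5  29.4] [-3.1322e+00 -7.0000e-04 -1.4765e+00] shift cm [-0.009 -0.028  0.036] twist -0.0005 op 0.186 clk 9.2 F [-0.2  0.6 -2. ]
```

Request:
{"method": "arm_command", "body": {
  "plan": [
    {"translation":[0,0,0.03],"twist":0,"gripper":0.1},
    {"translation":[0,0,0.06],"twist":0,"gripper":0.1},
    {"translation":[0,0,0.09],"twist":0,"gripper":0.1},
    {"translation":[0,0,0.1],"twist":0,"gripper":0.1},
    {"translation":[0,0,0.1],"twist":0,"gripper":0.1}
  ]
}}

```text
clock: 9.62
eef_pos: [558.4, 255.6, 28.8]
tcp_rot: [-3.132, -0.001, -1.477]
contact_force: [-1.8, -1.3, 4.7]
opening: 0.185
```

It's in contact (Fz went from −2 to +4.7). Releasing.

Request:
{"method": "arm_command", "body": {
  "plan": [
    {"translation":[0,0,0],"twist":0,"gripper":0.24},
    {"translation":[0,0,0],"twist":0,"gripper":0.3},
    {"translation":[0,0,0],"twist":0,"gripper":0.42},
    {"translation":[0,0,0],"twist":0,"gripper":0.42},
    {"translation":[0,0,0],"twist":0,"gripper":0.42}
  ]
}}

```text
clock: 10.03
eef_pos: [558.4, 255.6, 28.8]
tcp_rot: [-3.132, -0.001, -1.476]
contact_force: [-0.5, 0.2, -0.3]
opening: 0.419
```

Request:
{"method": "arm_command", "body": {
  "plan": [
    {"translation":[0,0,-1],"twist":0,"gripper":0.42},
    {"translation":[0,0,-3],"twist":0,"gripper":0.42},
    {"translation":[0,0,-6],"twist":0,"gripper":0.42},
    {"translation":[0,0,-8],"twist":0,"gripper":0.42},
    {"translation":[0,0,-8.5],"twist":0,"gripper":0.42}
  ]
}}

```text
clock: 10.45
eef_pos: [559.6, 256.5, 118.1]
tcp_rot: [-3.127, 0.001, -1.477]
contact_force: [0.4, -0.7, 0.4]
opening: 0.416
```

```bash
python3 - <<'E'
from h import *
snap("r1")
m,_=load("r1")
a=np.array([np.cos(.095),np.sin(.095),0]);mid=np.array([557.4,255.5,46.7])
for d in (65,26,16,-16): print(d,proj(m,mid+d*a).round(1))
crop("r1",215,90,80,150,4,"r1c")
go(565.0,-93.4,110,-1.484)
E
```

```text
65 [256.8 125.8]
26 [256.8 174.9]
16 [256.8 186.7]
-16 [256.8 222.8]
from [559.3 256.3 117.4] [-3.1271e+00  1.1000e-03 -1.4765e+00] shift cm [34.874  2.736  0.657] twist 0.0075 op 0.418 clk 10.5 F [0.1 1.6 0.7]
```

View pics/r1c.png

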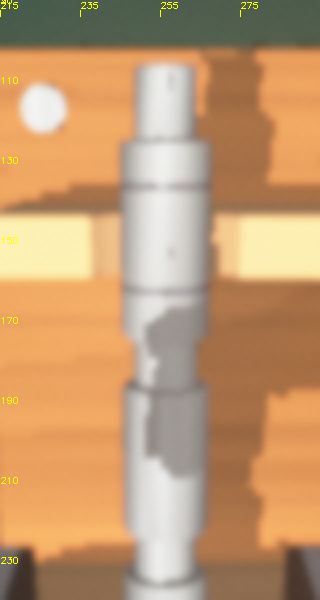

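View pics/r1.png

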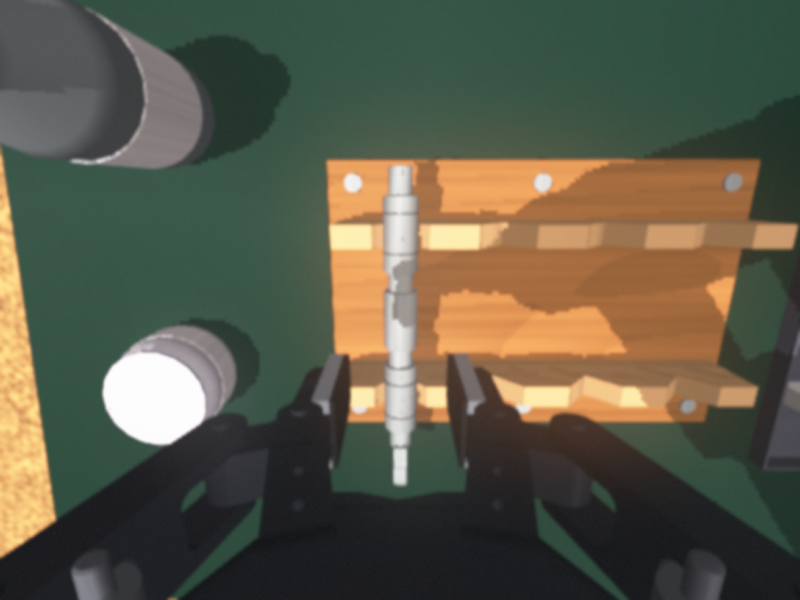

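The eye spool sits centred: its land rows 186 and 223 match the predicted 186.7 and 222.8. Next is the can spool.

Request:
{"method": "arm_command", "body": {
  "plan": [
    {"translation":[4,0.3,0],"twist":0.007,"gripper":0.42},
    {"translation":[8,0.6,0.1],"twist":0.007,"gripper":0.42},
    {"translation":[12,0.9,0.2],"twist":0.007,"gripper":0.42},
    {"translation":[16,1.25,0.3],"twist":0.007,"gripper":0.42},
    {"translation":[20,1.55,0.4],"twist":0.007,"gripper":0.42}
  ]
}}

```text
clock: 10.92
eef_pos: [561.7, 54.1, 112.1]
tcp_rot: [-3.128, 0.001, -1.483]
contact_force: [1.2, 0.1, 0.3]
opening: 0.419
```

```bash
python3 - <<'E'
from h import *
go(564.8,-93.4,110,-1.484)
E
```

```text
from [561.7  54.1 112.1] [-3.1283e+00  1.2000e-03 -1.4829e+00] shift cm [14.721  0.992  0.183] twist 0.0011 op 0.419 clk 10.9167 F [1.2 0.1 0.3]
```

Request:
{"method": "arm_command", "body": {
  "plan": [
    {"translation":[4,0.3,0.05],"twist":0.001,"gripper":0.42},
    {"translation":[8,0.5,0.1],"twist":0.001,"gripper":0.42},
    {"translation":[12,0.8,0.2],"twist":0.001,"gripper":0.42},
    {"translation":[14.3,0.99,0.2],"twist":0.001,"gripper":0.42},
    {"translation":[14.7,0.99,0.2],"twist":0.001,"gripper":0.42}
  ]
}}

```text
clock: 11.33
eef_pos: [564.1, -97.0, 109.0]
tcp_rot: [-3.129, 0.001, -1.487]
contact_force: [0.4, 0.5, -0.0]
opening: 0.422
```

Request:
{"method": "arm_command", "body": {
  "plan": [
    {"translation":[0,0,0],"twist":0,"gripper":0.42},
    {"translation":[0,0,0],"twist":0,"gripper":0.42},
    {"translation":[0,0,0],"twist":0,"gripper":0.42},
    {"translation":[0,0,0],"twist":0,"gripper":0.42},
    {"translation":[0,0,0],"twist":0,"gripper":0.42}
  ]
}}

```text
clock: 11.75
eef_pos: [564.1, -95.8, 108.9]
tcp_rot: [-3.13, 0.001, -1.486]
contact_force: [0.2, 0.6, -0.7]
opening: 0.423
```

```bash
python3 - <<'E'
from h import *
go(564.8,-93.4,28.5,-1.484)
snap("p2")
m,_=load("p2")
a=np.array([np.cos(.089),np.sin(.089),0]);mid=np.array([564.3,-93.4,46.7])
for d in (65,26,16,-16): print(d,proj(m,mid+d*a).round(1))
crop("p2",215,90,80,150,4,"p2c")
E
```

```text
from [564.1 -95.8 108.9] [-3.1296e+00  8.0000e-04 -1.4856e+00] shift cm [-2.210e-01  3.000e-03  8.045e+00] twist -0.0016 op 0.423 clk 11.75 F [ 0.2  0.6 -0.7]
65 [252.5 122.2]
26 [252.8 173.7]
16 [252.9 186.1]
-16 [253.1 223.7]
```

View pics/p2c.png

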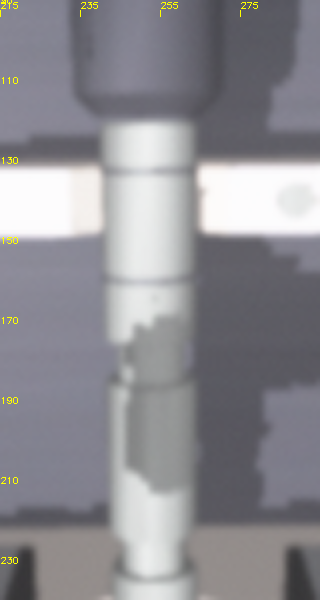

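The can spool's mid land (rows 185 to 224, column 253) matches the prediction. Descending.

Request:
{"method": "arm_command", "body": {
  "plan": [
    {"translation":[-0.22,0,2],"twist":-0.002,"gripper":0.42},
    {"translation":[-0.22,0,4.5],"twist":-0.002,"gripper":0.42},
    {"translation":[-0.22,0,6.8],"twist":-0.002,"gripper":0.42},
    {"translation":[-0.22,0,7.8],"twist":-0.002,"gripper":0.42},
    {"translation":[-0.22,0,8.05],"twist":-0.002,"gripper":0.42}
  ]
}}

```text
clock: 12.22
eef_pos: [563.6, -92.8, 26.7]
tcp_rot: [-3.133, 0.002, -1.483]
contact_force: [-0.7, -0.3, 0.7]
opening: 0.423
```

Request:
{"method": "arm_command", "body": {
  "plan": [
    {"translation":[0,0,0],"twist":0,"gripper":0.42},
    {"translation":[0,0,0],"twist":0,"gripper":0.42},
    {"translation":[0,0,0],"twist":0,"gripper":0.3},
    {"translation":[0,0,0],"twist":0,"gripper":0.1},
    {"translation":[0,0,0],"twist":0,"gripper":0.1}
  ]
}}

```text
clock: 12.63
eef_pos: [564.7, -93.9, 28.1]
tcp_rot: [-3.13, -0.0, -1.482]
contact_force: [-0.2, -6.7, 2.3]
opening: 0.184
```

Request:
{"method": "arm_command", "body": {
  "plan": [
    {"translation":[0,0,0],"twist":0,"gripper":0.1},
    {"translation":[0,0,0],"twist":0,"gripper":0.1},
    {"translation":[0,0,0],"twist":0,"gripper":0.1},
    {"translation":[0,0,0],"twist":0,"gripper":0.1},
    {"translation":[0,0,0],"twist":0,"gripper":0.1}
  ]
}}

```text
clock: 13.05
eef_pos: [564.8, -93.9, 28.3]
tcp_rot: [-3.13, -0.0, -1.482]
contact_force: [0.4, -0.3, -0.3]
opening: 0.192
```

```bash
python3 - <<'E'
from h import *
go(564.8,-93.4,115,-1.484)
E
```

```text
from [564.8 -93.9  28.3] [-3.1302e+00 -4.0000e-04 -1.4822e+00] shift cm [-0.048 -0.108 -8.671] twist 0.0018 op 0.192 clk 13.05 F [ 0.4 -0.3 -0.3]
```

Request:
{"method": "arm_command", "body": {
  "plan": [
    {"translation":[0,0,-0.5],"twist":0,"gripper":0.1},
    {"translation":[0,0,-2],"twist":0,"gripper":0.1},
    {"translation":[0,0,-4.5],"twist":0,"gripper":0.1},
    {"translation":[0,0,-7],"twist":0,"gripper":0.1},
    {"translation":[-1,0,-8.5],"twist":0,"gripper":0.1}
  ]
}}

```text
clock: 13.47
eef_pos: [563.9, -85.0, 115.7]
tcp_rot: [-3.128, -0.001, -1.483]
contact_force: [0.9, 0.4, -3.4]
opening: 0.19
```

```bash
python3 - <<'E'
from h import *
go(563,201.1,115,-1.476)
E
```

```text
from [563.9 -85.  115.7] [-3.1280e+00 -1.3000e-03 -1.4829e+00] shift cm [-28.505  -2.424   0.071] twist -0.0069 op 0.19 clk 13.4667 F [ 0.9  0.4 -3.4]
```

Request:
{"method": "arm_command", "body": {
  "plan": [
    {"translation":[-3,-0.3,0],"twist":-0.007,"gripper":0.1},
    {"translation":[-6.5,-0.5,0],"twist":-0.007,"gripper":0.1},
    {"translation":[-10,-0.8,0],"twist":-0.007,"gripper":0.1},
    {"translation":[-13.5,-1.1,0],"twist":-0.007,"gripper":0.1},
    {"translation":[-17,-1.45,0],"twist":-0.007,"gripper":0.1}
  ]
}}

```text
clock: 13.88
eef_pos: [562.8, 87.2, 116.0]
tcp_rot: [-3.128, -0.001, -1.476]
contact_force: [-0.1, -0.4, -2.4]
opening: 0.189
```

```bash
python3 - <<'E'
from h import *
go(563,201.1,115,-1.476)
E
```

```text
from [562.8  87.2 116. ] [-3.1282e+00 -1.2000e-03 -1.4764e+00] shift cm [-11.338  -1.089   0.1  ] twist -0.0004 op 0.189 clk 13.8833 F [-0.1 -0.4 -2.4]
```

Request:
{"method": "arm_command", "body": {
  "plan": [
    {"translation":[-3.5,-0.35,0],"twist":0,"gripper":0.1},
    {"translation":[-7,-0.7,0.1],"twist":0,"gripper":0.1},
    {"translation":[-9.5,-0.9,0.1],"twist":0,"gripper":0.1},
    {"translation":[-11,-1.09,0.1],"twist":0,"gripper":0.1},
    {"translation":[-11.3,-1.09,0.1],"twist":0,"gripper":0.1}
  ]
}}

```text
clock: 14.3
eef_pos: [563.0, 203.3, 115.2]
tcp_rot: [-3.128, -0.001, -1.474]
contact_force: [-0.2, -0.2, -2.0]
opening: 0.189
```

Request:
{"method": "arm_command", "body": {
  "plan": [
    {"translation":[0,0,0],"twist":0,"gripper":0.1},
    {"translation":[0,0,0],"twist":0,"gripper":0.1},
    {"translation":[0,0,0],"twist":0,"gripper":0.1},
    {"translation":[0,0,0],"twist":0,"gripper":0.1},
    {"translation":[0,0,0],"twist":0,"gripper":0.1}
  ]
}}

```text
clock: 14.72
eef_pos: [563.1, 202.2, 115.2]
tcp_rot: [-3.128, -0.001, -1.475]
contact_force: [0.1, -0.3, -2.1]
opening: 0.191
```

```bash
python3 - <<'E'
from h import *
go(563,201.1,40,-1.476)
p=np.array(sense()["eef_pos"])
snap("q2")
m,_=load("q2")
a=np.array([np.cos(.095),np.sin(.095),0]);mid=p+[-.5,0,18.4]
for d in (65,26,16,-16): print(d,proj(m,mid+d*a).round(1))
crop("q2",215,90,80,150,4,"q2c")
E
```

```text
from [563.1 202.2 115.2] [-3.1279e+00 -8.0000e-04 -1.4752e+00] shift cm [0.107 0.12  7.522] twist 0.0008 op 0.191 clk 14.7167 F [ 0.1 -0.3 -2.1]
65 [256.5 126.4]
26 [256.4 208. ]
16 [256.4 226.9]
-16 [256.3 282.7]
```

View pics/q2c.png

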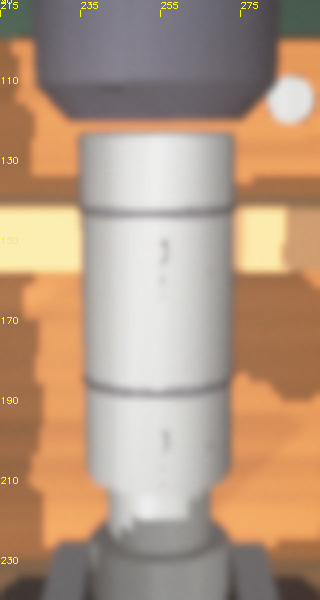

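The can spool hangs level and its land rows match. Lowering.

Request:
{"method": "arm_command", "body": {
  "plan": [
    {"translation":[0.13,0.1,1.5],"twist":0,"gripper":0.1},
    {"translation":[0.13,0.1,3.5],"twist":0,"gripper":0.1},
    {"translation":[0.13,0.1,5.5],"twist":0,"gripper":0.1},
    {"translation":[0.13,0.1,7.0],"twist":0,"gripper":0.1},
    {"translation":[0.13,0.1,7.5],"twist":0,"gripper":0.1}
  ]
}}

```text
clock: 15.18
eef_pos: [561.9, 200.1, 38.0]
tcp_rot: [-3.131, -0.002, -1.476]
contact_force: [-0.3, -0.8, -2.2]
opening: 0.19
```

Request:
{"method": "arm_command", "body": {
  "plan": [
    {"translation":[0,0,0],"twist":0,"gripper":0.1},
    {"translation":[0,0,0],"twist":0,"gripper":0.1},
    {"translation":[0,0,0],"twist":0,"gripper":0.1},
    {"translation":[0,0,0],"twist":0,"gripper":0.1},
    {"translation":[0,0,0],"twist":0,"gripper":0.1}
  ]
}}

```text
clock: 15.6
eef_pos: [562.6, 200.3, 39.0]
tcp_rot: [-3.129, -0.001, -1.476]
contact_force: [-0.5, -0.2, -2.8]
opening: 0.191
```

```bash
python3 - <<'E'
from h import *
go(562.9,200.8,28.3,-1.476)
E
```

```text
from [562.6 200.3  39. ] [-3.1295e+00 -1.2000e-03 -1.4758e+00] shift cm [-0.05  -0.023  1.068] twist 0.0002 op 0.191 clk 15.6 F [-0.5 -0.2 -2.8]
```

Request:
{"method": "arm_command", "body": {
  "plan": [
    {"translation":[-0.05,-0.03,0.3],"twist":0,"gripper":0.1},
    {"translation":[-0.05,-0.03,0.6],"twist":0,"gripper":0.1},
    {"translation":[-0.05,-0.03,0.85],"twist":0,"gripper":0.1},
    {"translation":[-0.05,-0.03,0.95],"twist":0,"gripper":0.1},
    {"translation":[-0.05,-0.03,1.0],"twist":0,"gripper":0.1}
  ]
}}

```text
clock: 16.02
eef_pos: [562.7, 200.7, 28.6]
tcp_rot: [-3.13, -0.001, -1.476]
contact_force: [0.3, -1.0, -2.0]
opening: 0.191
```

Request:
{"method": "arm_command", "body": {
  "plan": [
    {"translation":[0,0,0.02],"twist":0,"gripper":0.1},
    {"translation":[0,0,0.04],"twist":0,"gripper":0.1},
    {"translation":[0,0,0.06],"twist":0,"gripper":0.1},
    {"translation":[0,0,0.06],"twist":0,"gripper":0.1},
    {"translation":[0,0,0.06],"twist":0,"gripper":0.1}
  ]
}}

```text
clock: 16.43
eef_pos: [562.7, 200.7, 28.3]
tcp_rot: [-3.13, -0.001, -1.476]
contact_force: [-2.3, -1.2, 4.6]
opening: 0.189
```

Contact (Fz +4.6). Releasing and raising.

Request:
{"method": "arm_command", "body": {
  "plan": [
    {"translation":[0,0,0],"twist":0,"gripper":0.24},
    {"translation":[0,0,0],"twist":0,"gripper":0.3},
    {"translation":[0,0,0],"twist":0,"gripper":0.42},
    {"translation":[0,0,0],"twist":0,"gripper":0.42},
    {"translation":[0,0,0],"twist":0,"gripper":0.42}
  ]
}}

```text
clock: 16.85
eef_pos: [562.8, 200.8, 28.2]
tcp_rot: [-3.13, -0.001, -1.476]
contact_force: [0.2, 1.0, -0.1]
opening: 0.418
```

Request:
{"method": "arm_command", "body": {
  "plan": [
    {"translation":[0,0,-1],"twist":0,"gripper":0.42},
    {"translation":[0,0,-3.5],"twist":0,"gripper":0.42},
    {"translation":[0,0,-6.5],"twist":0,"gripper":0.42},
    {"translation":[0,0,-8],"twist":0,"gripper":0.42},
    {"translation":[0,0,-8.2],"twist":0,"gripper":0.42}
  ]
}}

```text
clock: 17.27
eef_pos: [564.0, 201.6, 114.3]
tcp_rot: [-3.124, 0.0, -1.476]
contact_force: [0.1, -0.3, 0.3]
opening: 0.423
```

```bash
python3 - <<'E'
from h import *
snap("r2")
m,_=load("r2")
a=np.array([np.cos(.095),np.sin(.095),0]);mid=np.array([562.5,201.1,46.7])
for d in (65,26,16,-16): print(d,proj(m,mid+d*a).round(1))
crop("r2",215,90,80,150,4,"r2c")
go(577.6,-148,110,-1.478)
E
```

```text
65 [256.3 125.2]
26 [256.2 175.1]
16 [256.2 187.2]
-16 [256.2 223.9]
from [563.3 201.3 112.9] [-3.1257e+00 -3.0000e-04 -1.4757e+00] shift cm [34.906  1.896  0.273] twist 0.0023 op 0.417 clk 17.3167 F [ 0.2  0.1 -0.3]
```

View pics/r2c.png

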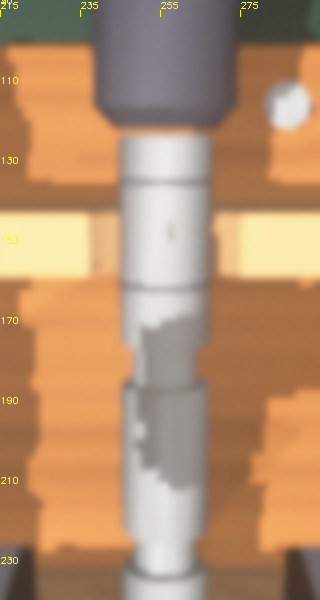

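The can spool is centred as well (186.3/223.8 against 187.2/223.9). Next is the fork spool.

Request:
{"method": "arm_command", "body": {
  "plan": [
    {"translation":[4,0.2,0],"twist":0.002,"gripper":0.42},
    {"translation":[8,0.4,0],"twist":0.002,"gripper":0.42},
    {"translation":[12,0.6,0.1],"twist":0.002,"gripper":0.42},
    {"translation":[16,0.85,0.1],"twist":0.002,"gripper":0.42},
    {"translation":[20,1.1,0.1],"twist":0.002,"gripper":0.42}
  ]
}}

```text
clock: 17.73
eef_pos: [570.3, -0.5, 110.8]
tcp_rot: [-3.127, -0.0, -1.477]
contact_force: [0.3, 1.1, 0.5]
opening: 0.423
```

```bash
python3 - <<'E'
from h import *
go(577.6,-148,110,-1.478)
E
```

```text
from [ 5.703e+02 -5.000e-01  1.108e+02] [-3.1273e+00 -1.0000e-04 -1.4772e+00] shift cm [14.753  0.652  0.074] twist 0.0008 op 0.423 clk 17.7333 F [0.3 1.1 0.5]
```

Request:
{"method": "arm_command", "body": {
  "plan": [
    {"translation":[4,0.2,0],"twist":0.001,"gripper":0.42},
    {"translation":[8,0.4,0],"twist":0.001,"gripper":0.42},
    {"translation":[12,0.6,0],"twist":0.001,"gripper":0.42},
    {"translation":[14.2,0.65,0],"twist":0.001,"gripper":0.42},
    {"translation":[14.5,0.65,0],"twist":0.001,"gripper":0.42}
  ]
}}

```text
clock: 18.15
eef_pos: [576.9, -149.3, 109.8]
tcp_rot: [-3.128, -0.001, -1.481]
contact_force: [-1.0, -0.7, 0.7]
opening: 0.424
```

Request:
{"method": "arm_command", "body": {
  "plan": [
    {"translation":[0,0,0],"twist":0,"gripper":0.42},
    {"translation":[0,0,0],"twist":0,"gripper":0.42},
    {"translation":[0,0,0],"twist":0,"gripper":0.42},
    {"translation":[0,0,0],"twist":0,"gripper":0.42},
    {"translation":[0,0,0],"twist":0,"gripper":0.42}
  ]
}}

```text
clock: 18.57
eef_pos: [576.9, -148.2, 109.7]
tcp_rot: [-3.128, -0.0, -1.48]
contact_force: [-0.1, 0.3, -0.4]
opening: 0.419
```

```bash
python3 - <<'E'
from h import *
go(577.8,-148,28.5,-1.480)
snap("p3")
m,_=load("p3")
a=np.array([np.cos(.091),np.sin(.091),0]);mid=np.array([577.6,-148,46.7])
for d in (65,26,16,-16): print(d,proj(m,mid+d*a).round(1))
crop("p3",215,90,80,150,4,"p3c")
E
```

```text
from [ 576.9 -148.2  109.7] [-3.1283e+00 -4.0000e-04 -1.4800e+00] shift cm [-0.011  0.017  8.123] twist 0.0 op 0.419 clk 18.5667 F [-0.1  0.3 -0.4]
65 [255.7 121.8]
26 [255.7 173.2]
16 [255.7 185.5]
-16 [255.7 223.1]
```

View pics/p3c.png

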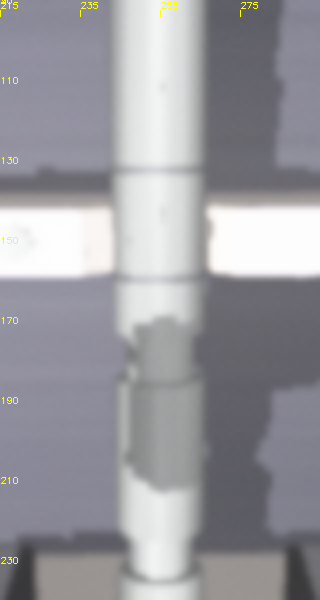

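The fork spool's land (rows 184 to 224, column 255) matches. Descending and gripping.

Request:
{"method": "arm_command", "body": {
  "plan": [
    {"translation":[-0.05,0,2],"twist":0,"gripper":0.42},
    {"translation":[-0.05,0,4.5],"twist":0,"gripper":0.42},
    {"translation":[-0.05,0,6.8],"twist":0,"gripper":0.42},
    {"translation":[-0.05,0,7.8],"twist":0,"gripper":0.42},
    {"translation":[-0.05,0,8.1],"twist":0,"gripper":0.42}
  ]
}}

```text
clock: 19.03
eef_pos: [576.7, -146.9, 27.0]
tcp_rot: [-3.131, 0.001, -1.479]
contact_force: [-1.1, 0.6, 0.3]
opening: 0.422
```

Request:
{"method": "arm_command", "body": {
  "plan": [
    {"translation":[0,0,0],"twist":0,"gripper":0.42},
    {"translation":[0,0,0],"twist":0,"gripper":0.42},
    {"translation":[0,0,0],"twist":0,"gripper":0.3},
    {"translation":[0,0,0],"twist":0,"gripper":0.1},
    {"translation":[0,0,0],"twist":0,"gripper":0.1}
  ]
}}

```text
clock: 19.45
eef_pos: [577.9, -148.0, 28.5]
tcp_rot: [-3.129, -0.001, -1.479]
contact_force: [0.2, -6.0, 2.2]
opening: 0.184
```

Request:
{"method": "arm_command", "body": {
  "plan": [
    {"translation":[0,0,0],"twist":0,"gripper":0.1},
    {"translation":[0,0,0],"twist":0,"gripper":0.1},
    {"translation":[0,0,0],"twist":0,"gripper":0.1},
    {"translation":[0,0,0],"twist":0,"gripper":0.1},
    {"translation":[0,0,0],"twist":0,"gripper":0.1}
  ]
}}

```text
clock: 19.87
eef_pos: [578.0, -148.0, 28.6]
tcp_rot: [-3.129, -0.001, -1.479]
contact_force: [0.1, -1.1, 0.1]
opening: 0.188
```

```bash
python3 - <<'E'
from h import *
go(577.8,-148,115,-1.484)
E
```

```text
from [ 578.  -148.    28.6] [-3.1286e+00 -1.4000e-03 -1.4788e+00] shift cm [ 0.016 -0.095 -8.638] twist 0.0052 op 0.188 clk 19.8667 F [ 0.1 -1.1  0.1]
```

Request:
{"method": "arm_command", "body": {
  "plan": [
    {"translation":[0,0,-0.5],"twist":0,"gripper":0.1},
    {"translation":[0,0,-2],"twist":0,"gripper":0.1},
    {"translation":[0,0,-4.5],"twist":0,"gripper":0.1},
    {"translation":[0,0,-7],"twist":0,"gripper":0.1},
    {"translation":[-1,0,-8.5],"twist":0,"gripper":0.1}
  ]
}}

```text
clock: 20.28
eef_pos: [576.9, -139.1, 116.1]
tcp_rot: [-3.126, -0.003, -1.48]
contact_force: [0.0, 0.1, -2.5]
opening: 0.189
```

```bash
python3 - <<'E'
from h import *
go(568.2,146.1,115,-1.476)
E
```

```text
from [ 576.9 -139.1  116.1] [-3.1263e+00 -2.6000e-03 -1.4797e+00] shift cm [-28.48   -1.724   0.065] twist -0.0037 op 0.189 clk 20.2833 F [ 0.   0.1 -2.5]
```

Request:
{"method": "arm_command", "body": {
  "plan": [
    {"translation":[-3,-0.2,0],"twist":-0.004,"gripper":0.1},
    {"translation":[-6.5,-0.4,0],"twist":-0.004,"gripper":0.1},
    {"translation":[-10,-0.6,0],"twist":-0.004,"gripper":0.1},
    {"translation":[-13.5,-0.8,0],"twist":-0.004,"gripper":0.1},
    {"translation":[-17,-1.03,0],"twist":-0.004,"gripper":0.1}
  ]
}}

```text
clock: 20.7
eef_pos: [571.2, 32.7, 116.1]
tcp_rot: [-3.126, -0.002, -1.476]
contact_force: [0.4, -0.6, -2.4]
opening: 0.188
```

```bash
python3 - <<'E'
from h import *
go(568.2,146.1,115,-1.476)
E
```

```text
from [571.2  32.7 116.1] [-3.1264e+00 -2.5000e-03 -1.4761e+00] shift cm [-11.32   -0.776   0.097] twist -0.0001 op 0.188 clk 20.7 F [ 0.4 -0.6 -2.4]
```

Request:
{"method": "arm_command", "body": {
  "plan": [
    {"translation":[-3.5,-0.25,0],"twist":0,"gripper":0.1},
    {"translation":[-7,-0.5,0.1],"twist":0,"gripper":0.1},
    {"translation":[-9.5,-0.65,0.1],"twist":0,"gripper":0.1},
    {"translation":[-11,-0.77,0.1],"twist":0,"gripper":0.1},
    {"translation":[-11.2,-0.77,0.1],"twist":0,"gripper":0.1}
  ]
}}

```text
clock: 21.12
eef_pos: [567.9, 147.8, 115.2]
tcp_rot: [-3.126, -0.002, -1.473]
contact_force: [-0.1, -0.1, -2.2]
opening: 0.189
```

Request:
{"method": "arm_command", "body": {
  "plan": [
    {"translation":[0,0,0],"twist":0,"gripper":0.1},
    {"translation":[0,0,0],"twist":0,"gripper":0.1},
    {"translation":[0,0,0],"twist":0,"gripper":0.1},
    {"translation":[0,0,0],"twist":0,"gripper":0.1},
    {"translation":[0,0,0],"twist":0,"gripper":0.1}
  ]
}}

```text
clock: 21.53
eef_pos: [568.0, 146.8, 115.1]
tcp_rot: [-3.127, -0.002, -1.475]
contact_force: [-0.8, -0.0, -1.8]
opening: 0.193
```

```bash
python3 - <<'E'
from h import *
go(568.2,146.1,40,-1.476)
p=np.array(sense()["eef_pos"])
snap("q3")
m,_=load("q3")
a=np.array([np.cos(.095),np.sin(.095),0]);mid=p+[-.4,0,18.2]
for d in (65,26,16,-16): print(d,proj(m,mid+d*a).round(1))
crop("q3",215,90,80,150,4,"q3c")
E
```

```text
from [568.  146.8 115.1] [-3.1265e+00 -1.9000e-03 -1.4747e+00] shift cm [0.062 0.096 7.514] twist 0.0013 op 0.193 clk 21.5333 F [-0.8 -0.  -1.8]
65 [256.8 126.1]
26 [256.6 207.7]
16 [256.5 226.6]
-16 [256.4 282.4]
```

View pics/q3c.png

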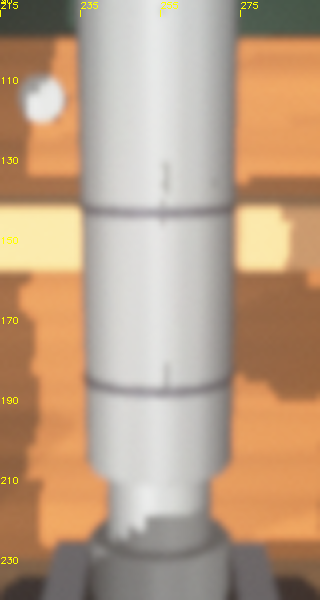

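View pics/q3.png

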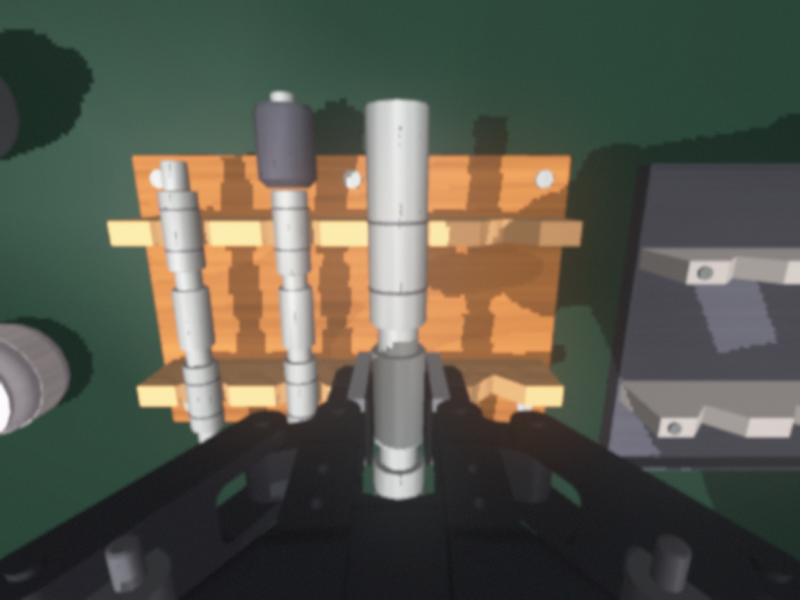

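The first two sit side by side in the wood rack and the fork spool hangs level over notch 3. Lowering.

Request:
{"method": "arm_command", "body": {
  "plan": [
    {"translation":[0.08,0.08,1.5],"twist":0,"gripper":0.1},
    {"translation":[0.08,0.08,3.5],"twist":0,"gripper":0.1},
    {"translation":[0.08,0.08,5.5],"twist":0,"gripper":0.1},
    {"translation":[0.08,0.08,7.0],"twist":0,"gripper":0.1},
    {"translation":[0.08,0.08,7.5],"twist":0,"gripper":0.1}
  ]
}}

```text
clock: 22.0
eef_pos: [567.1, 145.2, 38.0]
tcp_rot: [-3.13, -0.002, -1.475]
contact_force: [-1.2, -0.3, -2.4]
opening: 0.19
```

Request:
{"method": "arm_command", "body": {
  "plan": [
    {"translation":[0,0,0],"twist":0,"gripper":0.1},
    {"translation":[0,0,0],"twist":0,"gripper":0.1},
    {"translation":[0,0,0],"twist":0,"gripper":0.1},
    {"translation":[0,0,0],"twist":0,"gripper":0.1},
    {"translation":[0,0,0],"twist":0,"gripper":0.1}
  ]
}}

```text
clock: 22.42
eef_pos: [567.8, 145.4, 38.9]
tcp_rot: [-3.128, -0.002, -1.475]
contact_force: [-0.1, -0.3, -2.8]
opening: 0.189
```

```bash
python3 - <<'E'
from h import *
go(568.1,146,28.5,-1.476)
E
```

```text
from [567.8 145.4  38.9] [-3.1280e+00 -2.1000e-03 -1.4753e+00] shift cm [-0.058 -0.026  1.045] twist 0.0007 op 0.189 clk 22.4167 F [-0.1 -0.3 -2.8]
```

Request:
{"method": "arm_command", "body": {
  "plan": [
    {"translation":[-0.05,-0.03,0.3],"twist":0,"gripper":0.1},
    {"translation":[-0.05,-0.03,0.6],"twist":0,"gripper":0.1},
    {"translation":[-0.05,-0.03,0.85],"twist":0,"gripper":0.1},
    {"translation":[-0.05,-0.03,0.95],"twist":0,"gripper":0.1},
    {"translation":[-0.05,-0.03,1.0],"twist":0,"gripper":0.1}
  ]
}}

```text
clock: 22.83
eef_pos: [567.9, 145.9, 28.6]
tcp_rot: [-3.129, -0.002, -1.475]
contact_force: [-1.9, -0.3, 0.9]
opening: 0.19
```

Request:
{"method": "arm_command", "body": {
  "plan": [
    {"translation":[0,0,0.02],"twist":0,"gripper":0.1},
    {"translation":[0,0,0.04],"twist":0,"gripper":0.1},
    {"translation":[0,0,0.05],"twist":0,"gripper":0.1},
    {"translation":[0,0,0.05],"twist":0,"gripper":0.1},
    {"translation":[0,0,0.05],"twist":0,"gripper":0.1}
  ]
}}

```text
clock: 23.25
eef_pos: [567.9, 145.8, 28.5]
tcp_rot: [-3.129, -0.002, -1.475]
contact_force: [-2.3, -0.7, 5.1]
opening: 0.188
```

Request:
{"method": "arm_command", "body": {
  "plan": [
    {"translation":[0,0,0],"twist":0,"gripper":0.24},
    {"translation":[0,0,0],"twist":0,"gripper":0.3},
    {"translation":[0,0,0],"twist":0,"gripper":0.42},
    {"translation":[0,0,0],"twist":0,"gripper":0.42},
    {"translation":[0,0,0],"twist":0,"gripper":0.42}
  ]
}}

```text
clock: 23.67
eef_pos: [568.0, 145.9, 28.4]
tcp_rot: [-3.129, -0.002, -1.475]
contact_force: [-0.1, -0.1, 0.2]
opening: 0.417
```

Request:
{"method": "arm_command", "body": {
  "plan": [
    {"translation":[0,0,-1],"twist":0,"gripper":0.42},
    {"translation":[0,0,-3.5],"twist":0,"gripper":0.42},
    {"translation":[0,0,-6.5],"twist":0,"gripper":0.42},
    {"translation":[0,0,-8],"twist":0,"gripper":0.42},
    {"translation":[0,0,-8.2],"twist":0,"gripper":0.42}
  ]
}}

```text
clock: 24.08
eef_pos: [569.1, 146.6, 114.5]
tcp_rot: [-3.123, -0.001, -1.475]
contact_force: [1.0, -0.5, -0.0]
opening: 0.423
```

```bash
python3 - <<'E'
from h import *
snap("r3")
m,_=load("r3")
a=np.array([np.cos(.095),np.sin(.095),0]);mid=np.array([567.8,146.3,46.7])
for d in (65,26,16,-16): print(d,proj(m,mid+d*a).round(1))
crop("r3",215,90,80,150,4,"r3c")
go(581.8,-202.6,110,-1.473)
E
```

```text
65 [255.9 125. ]
26 [255.9 174.9]
16 [255.9 186.9]
-16 [255.8 223.7]
from [568.4 146.4 113.1] [-3.1243e+00 -1.5000e-03 -1.4753e+00] shift cm [34.865  1.993  0.328] twist -0.0023 op 0.42 clk 24.1333 F [-0.7 -0.6  0.4]
```

View pics/r3c.png

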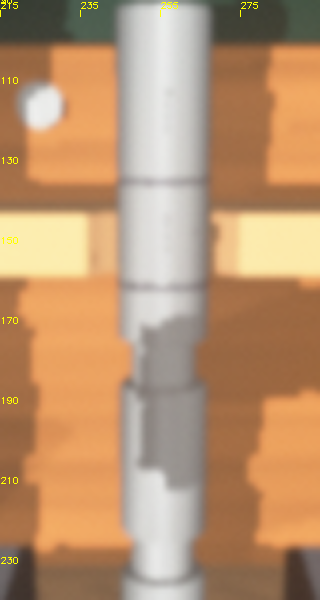

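The fork spool is centred (186/224 against 186.9/223.7). The ringed spool is last.

Request:
{"method": "arm_command", "body": {
  "plan": [
    {"translation":[4,0.2,0],"twist":-0.001,"gripper":0.42},
    {"translation":[8,0.4,0],"twist":-0.001,"gripper":0.42},
    {"translation":[12,0.6,0.1],"twist":-0.001,"gripper":0.42},
    {"translation":[16,0.9,0.1],"twist":-0.001,"gripper":0.42},
    {"translation":[20,1.15,0.1],"twist":-0.001,"gripper":0.42}
  ]
}}

```text
clock: 24.55
eef_pos: [574.9, -55.5, 111.2]
tcp_rot: [-3.126, -0.001, -1.474]
contact_force: [0.5, 0.2, 0.0]
opening: 0.419
```

```bash
python3 - <<'E'
from h import *
go(581.8,-202.6,110,-1.476)
E
```

```text
from [574.9 -55.5 111.2] [-3.1260e+00 -1.2000e-03 -1.4739e+00] shift cm [14.713  0.736  0.122] twist 0.0021 op 0.419 clk 24.55 F [0.5 0.2 0. ]
```

Request:
{"method": "arm_command", "body": {
  "plan": [
    {"translation":[4,0.2,0],"twist":0,"gripper":0.42},
    {"translation":[8,0.4,0],"twist":0,"gripper":0.42},
    {"translation":[12,0.6,0],"twist":0,"gripper":0.42},
    {"translation":[14.2,0.73,0],"twist":0,"gripper":0.42},
    {"translation":[14.5,0.73,0],"twist":0,"gripper":0.42}
  ]
}}

```text
clock: 24.97
eef_pos: [581.1, -204.5, 110.2]
tcp_rot: [-3.127, -0.002, -1.477]
contact_force: [-0.5, 0.2, 0.7]
opening: 0.421
```

Request:
{"method": "arm_command", "body": {
  "plan": [
    {"translation":[0,0,0],"twist":0,"gripper":0.42},
    {"translation":[0,0,0],"twist":0,"gripper":0.42},
    {"translation":[0,0,0],"twist":0,"gripper":0.42},
    {"translation":[0,0,0],"twist":0,"gripper":0.42},
    {"translation":[0,0,0],"twist":0,"gripper":0.42}
  ]
}}

```text
clock: 25.38
eef_pos: [581.1, -203.2, 110.2]
tcp_rot: [-3.127, -0.002, -1.476]
contact_force: [-0.7, 0.2, -0.1]
opening: 0.422
```

```bash
python3 - <<'E'
from h import *
go(581.8,-202.4,28.5,-1.478)
snap("p4")
m,_=load("p4")
a=np.array([np.cos(.093),np.sin(.093),0]);mid=np.array([581.6,-202.6,46.7])
for d in (65,26,16,-16): print(d,proj(m,mid+d*a).round(1))
crop("p4",215,90,80,150,4,"p4c")
E
```

```text
from [ 581.1 -203.2  110.2] [-3.1270e+00 -1.5000e-03 -1.4756e+00] shift cm [-0.085  0.042  8.167] twist 0.0024 op 0.422 clk 25.3833 F [-0.7  0.2 -0.1]
65 [255.2 122.2]
26 [255.1 173.4]
16 [255.1 185.7]
-16 [255.  223.2]
```

View pics/p4c.png

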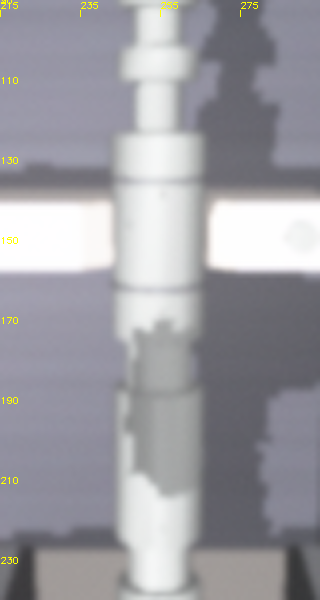

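The ringed spool's land is about 1.8 px nearer than predicted, so I correct its mid to x ≈ 580.0. Descending there.

Request:
{"method": "arm_command", "body": {
  "plan": [
    {"translation":[-0.09,0.2,2],"twist":0.002,"gripper":0.42},
    {"translation":[-0.09,0.2,4.5],"twist":0.002,"gripper":0.42},
    {"translation":[-0.09,0.2,6.8],"twist":0.002,"gripper":0.42},
    {"translation":[-0.09,0.2,7.8],"twist":0.002,"gripper":0.42},
    {"translation":[-0.09,0.2,8.15],"twist":0.002,"gripper":0.42}
  ]
}}

```text
clock: 25.85
eef_pos: [579.2, -201.7, 27.0]
tcp_rot: [-3.13, -0.0, -1.477]
contact_force: [-0.2, 1.1, 0.6]
opening: 0.419
```

Request:
{"method": "arm_command", "body": {
  "plan": [
    {"translation":[0,0,0],"twist":0,"gripper":0.42},
    {"translation":[0,0,0],"twist":0,"gripper":0.42},
    {"translation":[0,0,0],"twist":0,"gripper":0.3},
    {"translation":[0,0,0],"twist":0,"gripper":0.1},
    {"translation":[0,0,0],"twist":0,"gripper":0.1}
  ]
}}

```text
clock: 26.27
eef_pos: [580.4, -203.0, 28.5]
tcp_rot: [-3.127, -0.003, -1.477]
contact_force: [-0.2, -5.2, 2.0]
opening: 0.191
```

Request:
{"method": "arm_command", "body": {
  "plan": [
    {"translation":[0,0,0],"twist":0,"gripper":0.1},
    {"translation":[0,0,0],"twist":0,"gripper":0.1},
    {"translation":[0,0,0],"twist":0,"gripper":0.1},
    {"translation":[0,0,0],"twist":0,"gripper":0.1},
    {"translation":[0,0,0],"twist":0,"gripper":0.1}
  ]
}}

```text
clock: 26.68
eef_pos: [580.4, -203.0, 28.6]
tcp_rot: [-3.127, -0.003, -1.477]
contact_force: [-1.9, -1.3, -0.5]
opening: 0.189
```

Request:
{"method": "arm_command", "body": {
  "plan": [
    {"translation":[0,0,-0.5],"twist":0,"gripper":0.1},
    {"translation":[0,0,-2],"twist":0,"gripper":0.1},
    {"translation":[0,0,-4.5],"twist":0,"gripper":0.1},
    {"translation":[0,0,-7],"twist":0,"gripper":0.1},
    {"translation":[-1,0,-8.5],"twist":0,"gripper":0.1}
  ]
}}

```text
clock: 27.1
eef_pos: [579.2, -194.2, 116.1]
tcp_rot: [-3.125, -0.004, -1.477]
contact_force: [1.5, -0.3, -3.0]
opening: 0.187
```

```bash
python3 - <<'E'
from h import *
go(573.4,91.2,115,-1.476)
E
```

```text
from [ 579.2 -194.2  116.1] [-3.1246 -0.0041 -1.4774] shift cm [-28.468  -2.081   0.032] twist -0.0014 op 0.187 clk 27.1 F [ 1.5 -0.3 -3. ]
```

Request:
{"method": "arm_command", "body": {
  "plan": [
    {"translation":[-3,-0.2,0],"twist":-0.001,"gripper":0.1},
    {"translation":[-6.5,-0.5,0],"twist":-0.001,"gripper":0.1},
    {"translation":[-10,-0.75,0],"twist":-0.001,"gripper":0.1},
    {"translation":[-13.5,-1,0],"twist":-0.001,"gripper":0.1},
    {"translation":[-17,-1.25,0],"twist":-0.001,"gripper":0.1}
  ]
}}

```text
clock: 27.52
eef_pos: [575.3, -22.2, 115.9]
tcp_rot: [-3.125, -0.004, -1.477]
contact_force: [0.4, -0.1, -2.9]
opening: 0.189
```

```bash
python3 - <<'E'
from h import *
go(573.4,91.2,115,-1.476)
E
```

```text
from [575.3 -22.2 115.9] [-3.1248 -0.0039 -1.4768] shift cm [-11.304  -0.877   0.061] twist -0.0008 op 0.189 clk 27.5167 F [ 0.4 -0.1 -2.9]
```

Request:
{"method": "arm_command", "body": {
  "plan": [
    {"translation":[-3.5,-0.3,0],"twist":0,"gripper":0.1},
    {"translation":[-7,-0.55,0.1],"twist":0,"gripper":0.1},
    {"translation":[-9.5,-0.75,0.1],"twist":0,"gripper":0.1},
    {"translation":[-11,-0.88,0.1],"twist":0,"gripper":0.1},
    {"translation":[-11.2,-0.88,0.1],"twist":0,"gripper":0.1}
  ]
}}

```text
clock: 27.93
eef_pos: [573.2, 93.1, 114.8]
tcp_rot: [-3.125, -0.003, -1.474]
contact_force: [1.0, 0.1, -2.4]
opening: 0.193
```

Request:
{"method": "arm_command", "body": {
  "plan": [
    {"translation":[0,0,0],"twist":0,"gripper":0.1},
    {"translation":[0,0,0],"twist":0,"gripper":0.1},
    {"translation":[0,0,0],"twist":0,"gripper":0.1},
    {"translation":[0,0,0],"twist":0,"gripper":0.1},
    {"translation":[0,0,0],"twist":0,"gripper":0.1}
  ]
}}

```text
clock: 28.35
eef_pos: [573.2, 92.2, 114.8]
tcp_rot: [-3.125, -0.003, -1.475]
contact_force: [0.2, -0.1, -2.6]
opening: 0.186
```

```bash
python3 - <<'E'
from h import *
go(573.4,91.0,40,-1.476)
p=np.array(sense()["eef_pos"])
snap("q4")
m,_=load("q4")
a=np.array([np.cos(.095),np.sin(.095),0]);mid=p+[-.4,0,18.2]
for d in (65,26,16,-16): print(d,proj(m,mid+d*a).round(1))
crop("q4",215,90,80,150,4,"q4c")
E
```

```text
from [573.2  92.2 114.8] [-3.125  -0.0032 -1.4755] shift cm [0.099 0.117 7.479] twist 0.0005 op 0.186 clk 28.35 F [ 0.2 -0.1 -2.6]
65 [256.7 125.9]
26 [256.6 207.5]
16 [256.5 226.4]
-16 [256.4 282.3]
```

View pics/q4c.png

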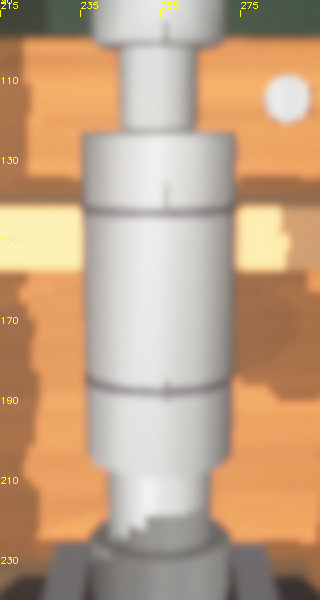

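In the hand it appears just as the others did (same rows), so the mid offset is −0.3 mm. Lowering into notch 4.

Request:
{"method": "arm_command", "body": {
  "plan": [
    {"translation":[0.1,0.08,1.5],"twist":0,"gripper":0.1},
    {"translation":[0.1,0.08,3.5],"twist":0,"gripper":0.1},
    {"translation":[0.1,0.08,5.5],"twist":0,"gripper":0.1},
    {"translation":[0.1,0.08,7.0],"twist":0,"gripper":0.1},
    {"translation":[0.1,0.08,7.5],"twist":0,"gripper":0.1}
  ]
}}

```text
clock: 28.82
eef_pos: [572.4, 90.4, 37.6]
tcp_rot: [-3.128, -0.003, -1.476]
contact_force: [-0.1, 0.1, -3.7]
opening: 0.189
```

Request:
{"method": "arm_command", "body": {
  "plan": [
    {"translation":[0,0,0],"twist":0,"gripper":0.1},
    {"translation":[0,0,0],"twist":0,"gripper":0.1},
    {"translation":[0,0,0],"twist":0,"gripper":0.1},
    {"translation":[0,0,0],"twist":0,"gripper":0.1},
    {"translation":[0,0,0],"twist":0,"gripper":0.1}
  ]
}}

```text
clock: 29.23
eef_pos: [573.0, 90.5, 38.5]
tcp_rot: [-3.127, -0.003, -1.476]
contact_force: [0.4, 0.5, -4.1]
opening: 0.188
```

```bash
python3 - <<'E'
from h import *
go(573.4,91.1,28.5,-1.476)
E
```

```text
from [573.   90.5  38.5] [-3.1267 -0.0033 -1.476 ] shift cm [-0.055 -0.027  1.004] twist -0.0 op 0.188 clk 29.2333 F [ 0.4  0.5 -4.1]
```

Request:
{"method": "arm_command", "body": {
  "plan": [
    {"translation":[-0.05,-0.03,0.3],"twist":0,"gripper":0.1},
    {"translation":[-0.05,-0.03,0.6],"twist":0,"gripper":0.1},
    {"translation":[-0.05,-0.03,0.8],"twist":0,"gripper":0.1},
    {"translation":[-0.05,-0.03,0.9],"twist":0,"gripper":0.1},
    {"translation":[-0.05,-0.03,0.95],"twist":0,"gripper":0.1}
  ]
}}

```text
clock: 29.65
eef_pos: [573.2, 91.0, 28.7]
tcp_rot: [-3.127, -0.003, -1.476]
contact_force: [-1.2, -0.2, -2.4]
opening: 0.183
```

Request:
{"method": "arm_command", "body": {
  "plan": [
    {"translation":[0,0,0.02],"twist":0,"gripper":0.1},
    {"translation":[0,0,0.04],"twist":0,"gripper":0.1},
    {"translation":[0,0,0.05],"twist":0,"gripper":0.1},
    {"translation":[0,0,0.05],"twist":0,"gripper":0.1},
    {"translation":[0,0,0.05],"twist":0,"gripper":0.1}
  ]
}}

```text
clock: 30.07
eef_pos: [573.3, 91.0, 28.5]
tcp_rot: [-3.127, -0.003, -1.476]
contact_force: [-3.0, -0.1, 4.1]
opening: 0.19
```

Request:
{"method": "arm_command", "body": {
  "plan": [
    {"translation":[0,0,0],"twist":0,"gripper":0.24},
    {"translation":[0,0,0],"twist":0,"gripper":0.3},
    {"translation":[0,0,0],"twist":0,"gripper":0.42},
    {"translation":[0,0,0],"twist":0,"gripper":0.42},
    {"translation":[0,0,0],"twist":0,"gripper":0.42}
  ]
}}

```text
clock: 30.48
eef_pos: [573.3, 91.0, 28.4]
tcp_rot: [-3.127, -0.003, -1.476]
contact_force: [-0.9, -0.0, 0.4]
opening: 0.414
```

Request:
{"method": "arm_command", "body": {
  "plan": [
    {"translation":[0,0,-1],"twist":0,"gripper":0.42},
    {"translation":[0,0,-3.5],"twist":0,"gripper":0.42},
    {"translation":[0,0,-6.5],"twist":0,"gripper":0.42},
    {"translation":[0,0,-8],"twist":0,"gripper":0.42},
    {"translation":[0,0,-8.2],"twist":0,"gripper":0.42}
  ]
}}

```text
clock: 30.9
eef_pos: [574.4, 91.6, 114.5]
tcp_rot: [-3.121, -0.003, -1.476]
contact_force: [1.0, 0.1, 0.8]
opening: 0.419
```

```bash
python3 - <<'E'
from h import *
snap("r4")
m,_=load("r4")
a=np.array([np.cos(.095),np.sin(.095),0]);mid=np.array([573.1,91.4,46.7])
for d in (65,26,16,-16): print(d,proj(m,mid+d*a).round(1))
crop("r4",215,90,80,150,4,"r4c")
go(550,173,232,-1.476)
E
```

```text
65 [255.6 125.1]
26 [255.6 175. ]
16 [255.6 187.1]
-16 [255.6 223.8]
from [573.6  91.4 113.1] [-3.1225e+00 -3.1000e-03 -1.4760e+00] shift cm [ -8.306   1.353 -11.942] twist 0.0 op 0.42 clk 30.95 F [-0.2  0.7 -0.1]
```

View pics/r4c.png

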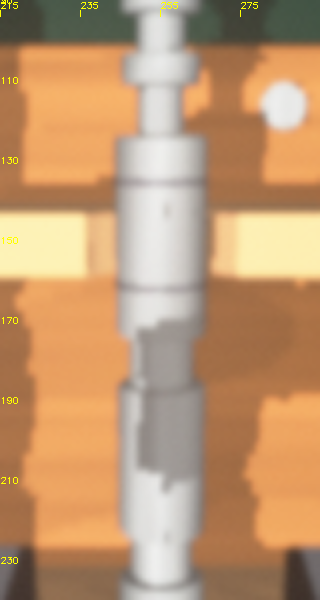

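All four are placed. I'll rise clear and take a final overview.

Request:
{"method": "arm_command", "body": {
  "plan": [
    {"translation":[0,0,-3],"twist":0,"gripper":0.42},
    {"translation":[-2,0.3,-7],"twist":0,"gripper":0.42},
    {"translation":[-5,0.8,-10],"twist":0,"gripper":0.42},
    {"translation":[-8,1.3,-11.9],"twist":0,"gripper":0.42},
    {"translation":[-8.3,1.35,-11.9],"twist":0,"gripper":0.42}
  ]
}}

```text
clock: 31.37
eef_pos: [550.9, 177.2, 235.7]
tcp_rot: [-3.117, 0.0, -1.475]
contact_force: [2.1, 0.9, 1.1]
opening: 0.419
```

Request:
{"method": "arm_command", "body": {
  "plan": [
    {"translation":[0,0,0],"twist":0,"gripper":0.42},
    {"translation":[0,0,0],"twist":0,"gripper":0.42},
    {"translation":[0,0,0],"twist":0,"gripper":0.42},
    {"translation":[0,0,0],"twist":0,"gripper":0.42},
    {"translation":[0,0,0],"twist":0,"gripper":0.42}
  ]
}}

```text
clock: 31.78
eef_pos: [550.6, 176.1, 234.4]
tcp_rot: [-3.119, -0.001, -1.476]
contact_force: [0.2, 0.1, 0.2]
opening: 0.423
```

```bash
python3 - <<'E'
from h import *
snap("z1");snap("z2","scene")
m,_=load("z1")
a=np.array([np.cos(.095),np.sin(.095),0])
for q in ((557.4,255.5),(562.5,201.1),(567.8,146.3),(573.1,91.4)):
    mid=np.array([*q,46.7]);print([proj(m,mid+d*a).round(1) for d in (16,-16)])
crop("z1",120,70,260,170,3,"z1c")
E
```

```text
[array([192. , 152.1]), array([193.6, 177.5])]
[array([236.2, 152.1]), array([236.7, 177.5])]
[array([280.7, 152. ]), array([280.1, 177.4])]
[array([325.3, 151.9]), array([323.6, 177.3])]
```

View pics/z1c.png

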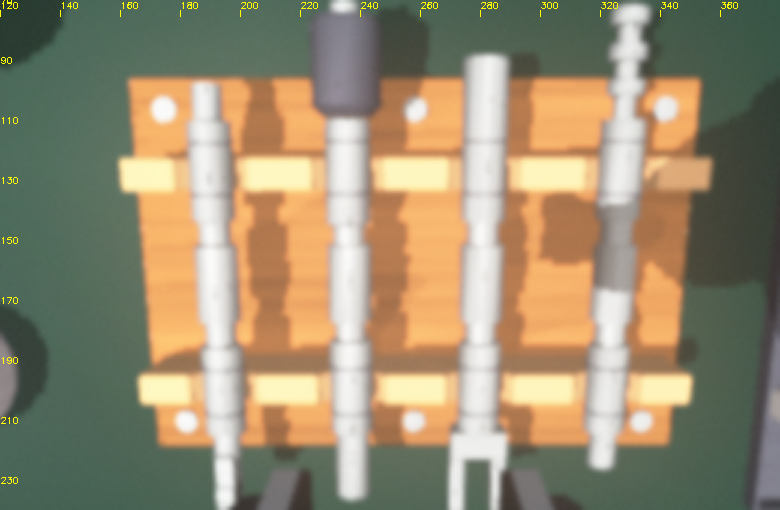

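View pics/z2.png

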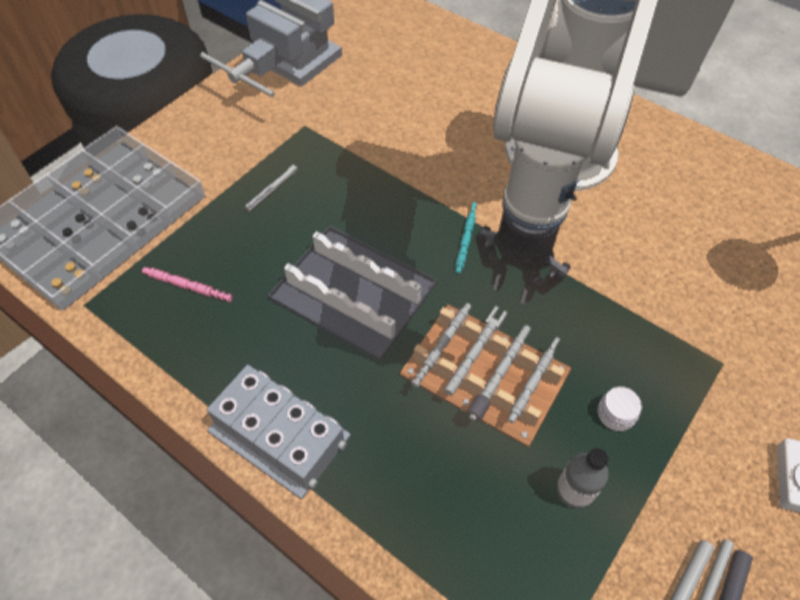

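The overview shows eye, can, fork and rings from left to right. Their land ends are at rows of about 152 and 178, columns 192, 236, 280 and 324, all as predicted. The bystanders and look-alikes are where they were, so I'm signing off.

```bash
python3 - <<'E'
from rig import job,sense
print(sense()["clock"],job.sign_off())
E
```

```text
the job is handed in; nothing more can be done
31.8833 None
```

All four spools are now in the wooden rack in their original order, left to right: eye, can, fork, rings. I handed the job in at about 32 s of the 109 s allowed.

- **Placing:** I lowered each spool to light contact (about 4–5 N at the wrist) before opening the fingers. After I let go, the wrist pictures showed each one centred lengthwise to about 0.5–1 mm and lined up with its notches.
- **Seating:** I judged seating from the heights at which the gripper let go and from how the spools line up in the pictures. I didn't measure their final heights separately. Three were released at the same height as they were gripped in the steel rack. The eye spool was released 0.4 mm lower than its grip reading.
- **Bystanders:** The final scene picture shows the other objects and both look-alikes where they started.
- **Disagreements:** My first position for the ringed spool was about 1.6 mm off lengthwise. I saw this from above and corrected it before gripping. The tool also drifted to about 0.02 rad of sideways tilt over the job, but the spools stayed level.

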